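# Clear the incubator lid and hold it half open

## Robot

A 6-joint arm with a two-finger parallel gripper is mounted at the origin on a cart in front of the work surface, level with it; the furniture and walls round the work are solid. World frame = base frame: x ahead of the robot, y to its left, z up, the work surface at z = 0. Lengths are in mm, angles in rad, forces in N, time in s.
With the tool pointing down it reaches from about 275 to 975 mm from the base axis. Payload 8.4 kg.
Tool frame: the origin (TCP) lies at the very end of the fingers, on their centre line; the grasp point (between the pads) lies 19 mm behind it; z points along the fingers, y is the direction in which the jaws open and shut (so a half turn about z gives the same grasp; the last joint's range is limited). The gripper opens to 92 mm and grips with 3 to 60 N. Pads are 20 mm wide; open, the fingers measure 128 mm over their backs; the gripper's body (75 mm by 189 mm) begins 69 mm behind the grasp point.
Start: joints at [-1.111, 0.353, 1.633, -0, 1.155, -0.002], TCP at [278.474, -559.535, 176.083] pointing down, gripper open.
Joint ranges: [-2.63, 2.63], [-0.92, 2.1], [0.06, 2.66], [-1.3, 4.44], [0, 2.69], [-3.02, 3.02]. Speed limits (rad/s): [2.22, 2.22, 2.79, 3.14, 3.14, 3.14].

## Interface

Orientations are given as a unit quaternion [x, y, z, w].
In Python, from workcell import env, optics, ticket, silhouettes, spot_point gives the robot as it stands. The module is installed in compiled form; this text tells all that it offers.
- The arm moves only by the tool send_rows, never from a script. Its argument "targets" is a list of rows, each a list of 7 numbers: the shift along the tool's x, y, z in m, then the turn, a rotation vector about the tool's x, y, z in rad, then the opening, from 0 (shut) to 1 (fully open). In form: [[tx, ty, tz, rx, ry, rz, jaw], ...]. A call has 1 to 20 rows; each row is the pose to reach, as a shift and turn from the pose commanded when the call began, along the tool's axes at that moment; what a row does not reach only later rows make up. A row lasts 1/8 s, in which the tool goes at most 62.5 mm and 10.7 degrees, less where a joint would pass 70% of its speed; a pose out of reach is approached as far as the arm can. A call with a gripper value outside its range is refused whole. The fingers move at their own pace and stop on an object; "grip_force" is the grip in N (left out, the last holds). Time passes only in rows, so rows that repeat a pose let the fingers close. It gives the time, the measured TCP pose, the force and the opening at its end, in the units of the state.
- env.observe(): the state, without advancing time (a new reading comes with each control period).
- optics.camera(name): name is "scene" or "top" or "wrist"; returns a dict with "image" (400x640x3 uint8, red, green, blue), "camera_matrix" (3x3 intrinsics, pixels), "R" (3x3) and "t" (3): a world point X has camera coordinates R X + t; the wrist camera has in their place "tool_from_camera" (4x4, takes a point from camera to tool coordinates, whose origin is the TCP and whose axes are the flange's). Camera axes: x right, y down, z forward; pixel columns grow to the right and rows downward; lengths in mm; the calibration is good to about 2 mm. A picture is of the moment at which its call begins: read the wrist's pose just before it. There is no depth.
- ticket.hand_in(): hands the job in, once; it reports no verdict.
Trained networks look in the newest picture that a camera, given by its name, has taken for a name from the list of things; names that differ only in an ending like _2 or _b are one class to them, and where a whole thing is asked for, a point or a joint stands for the part that bears it (a point fixed in the world has none). Each returns a list of dicts, best first, with "conf" (0 to 1); they miss things now and then, are a little off and sometimes report something else, mostly with a low value. They report only what shows in the picture. A call takes as long as a camera call. They do not tell look-alikes from the thing itself.
- silhouettes(label, camera): "pixels" (400x640 bool, what is visible of it) and "box" ([left, top, right, bottom] as shares, 0 to 1, of the picture: columns of its width, rows of its height, round what is visible of it).
- spot_point(label, camera): "xy" ([column, row] as shares, 0 to 1, of the picture: columns of its width, rows of its height: a listed point, or the origin of a listed thing).
The state is a dict: "time": time; "joints": joint angles; "qvel": joint speeds; "effort": joint torques, N m; "eef_pos": TCP position; "ee_rot": TCP orientation; "force": force on the tool from outside, world axes, zero at the start; "moment": the same for the moment, N m; "gripper_width": opening from 0.0 (shut) to 1.0 (fully open).
Only numpy, scipy, OpenCV 4.12 (cv2) and the standard library are available. Lean on these libraries where they do the work, as an engineer would, in place of code of your own. Each camera call takes 0.05 s, during which the arm holds its last target.

## Task

Chips of a broken crucible lie on the shut lid of the small white incubator: grip the scraper block and sweep all three chips with it, not with the gripper's fingers, off the lid's right-hand end into the metal catch tray. Then stand the scraper upright on the worktop and let go of it, take the lid by its black handle bar, raise it to 45 degrees and hold it still there so that the dishes inside can be inspected; the lid falls shut if released, so finish while still holding it. Leave the bottle, the beaker and the flask where they stand.

Things in the scene. Friction and masses are not known exactly. Their poses are not given: they have to be found in the camera images.
- chest: White incubator chest, fixed; place and yaw differ from run to run. Origin: centre of its underside, on the worktop; x = depth (front with dial and lid handle at -x), y = width (catch tray at the -y end), z up. Chest 140 (x) x 220 (y) mm, walls 70 mm high; the shut lid's flat top is 84 mm above the worktop. Two glass dishes inside.
- chest_lid (a joint): Angle of the grey lid in rad: 0 shut, grows as the front edge rises; 45 degrees = 0.785; stop at 1.8. The lid is a slab 140 (x) x 220 (y) x 14 mm, about 0.35 kg, nearly free hinge, no spring: below 90 degrees it falls shut unless held.
- lid_hinge (a point): Middle of the hinge line (parallel to the chest's y), at the chest's rear top edge: 70 mm behind the chest's origin (+x) and 70 mm up.
- lid_handle (a point): Middle of the black handle bar, on its axis; moves with the lid. Round bar 12 mm thick, 120 mm long along the chest's y, on two 10 mm posts at its ends; 40 mm in front of the lid's front edge, level with mid-slab (77 mm above the worktop when shut; 180 mm in front of the hinge line, 7 mm above it). 34 mm free between bar and lid edge, nothing below it.
- tray_mid (a point): Middle of the inner floor of the open aluminium catch tray, 3 mm above the worktop, at the chest's y = -155 mm. The tray is joined to the chest's -y end and stands on the worktop: outside 130 (x) x 90 (y) mm, rim 45 mm high, walls and floor 3 mm; its inner edge lies right under the end of the lid.
- scraper: Scraper block, loose, standing on the worktop: black rubber foot 100 (x) x 26 (y) x 20 mm, with a light wood grip 90 x 26 mm above it, 62 mm high in all, about 0.15 kg. Origin: centre of its underside; z up when upright. Grip it across its 26 mm thickness (y).
- chip_1: Red-brown crucible chip, about 17 x 13 x 9 mm, 12 g, lying loose on the lid. Origin: centre of its underside.
- chip_2: Red-brown crucible chip, about 17 x 13 x 9 mm, 12 g, lying loose on the lid. Origin: centre of its underside.
- chip_3: Red-brown crucible chip, about 17 x 13 x 9 mm, 12 g, lying loose on the lid. Origin: centre of its underside.
- yellow_bottle: Bystander: white plastic bottle with a yellow screw cap, 36 mm across, 82 mm high. Origin: centre of its underside. Not to be disturbed.
- beaker: Bystander: clear glass beaker, 52 mm across, 66 mm high. Origin: centre of its underside. Not to be disturbed.
- steel_flask: Bystander: pale grey metal flask with a narrow neck and stopper, 34 mm across, 75 mm high. Origin: centre of its underside. Not to be disturbed.
There are look-alikes about, which are no part of the job. Leave any red look-alike of the scraper alone.

How it is judged (in metres and radians):
On the way, in this order (a step that is already met when the one before it is completed fails the run):
1. all three chips lie in the catch tray, the lid still shut (y of chip_1 in the frame of chest between -0.202 and -0.108 m and x of chip_1 in the frame of chest between -0.067 and 0.067 m and z of each of chip_1, chip_2, chip_3 in the frame of chest below 0.04 m and y of chip_2 in the frame of chest between -0.202 and -0.108 m and x of chip_2 in the frame of chest between -0.067 and 0.067 m and y of chip_3 in the frame of chest between -0.202 and -0.108 m and x of chip_3 in the frame of chest between -0.067 and 0.067 m and value of joint chest_lid below 0.1 rad), for 0.2 s.
2. the scraper stands upright on the worktop, let go (height (world z) of scraper below 0.008 m and angle between scraper's own z axis and vertical below 0.15 rad and linear speed of scraper below 0.03 m/s and contact force between each of the arm, the fingers and scraper below 0.2 N), for 0.2 s.
At the end, for the whole second after the job is handed in: All three chips lie in the catch tray; the scraper stands upright (within 8 degrees) on the worktop, untouched; the robot is holding the lid (contact force above 0.4 N) still at 45 degrees, give or take 6 (all of step 2 and y of chip_1 in the frame of chest between -0.202 and -0.108 m and x of chip_1 in the frame of chest between -0.067 and 0.067 m and z of each of chip_1, chip_2, chip_3 in the frame of chest below 0.04 m and y of chip_2 in the frame of chest between -0.202 and -0.108 m and x of chip_2 in the frame of chest between -0.067 and 0.067 m and y of chip_3 in the frame of chest between -0.202 and -0.108 m and x of chip_3 in the frame of chest between -0.067 and 0.067 m and value of joint chest_lid between 0.680678 and 0.890118 rad and velocity of joint chest_lid between -0.1 and 0.1 rad/s and contact force between any of the fingers, the arm and chest above 0.4 N); the arm keeps its last pose, push and grip.
It fails at once if the fingers push a chip (contact force between the fingers and chip_1 above 1 N or contact force between the fingers and chip_2 above 1 N or contact force between the fingers and chip_3 above 1 N).
It fails at once if the yellow bottle is moved more than 30 mm or tipped over (distance of yellow_bottle from where it was at the start of the episode above 0.03 m or angle between yellow_bottle's own z axis and vertical above 0.5 rad).
It fails at once if the beaker is moved more than 30 mm or tipped over (distance of beaker from where it was at the start of the episode above 0.03 m or angle between beaker's own z axis and vertical above 0.5 rad).
It fails at once if the steel flask is moved more than 30 mm or tipped over (distance of steel_flask from where it was at the start of the episode above 0.03 m or angle between steel_flask's own z axis and vertical above 0.5 rad).
It also fails if it takes over 72 s, if anything falls off the work surface, if the arm or the gripper's body presses on something with over 40 N, if the wrist force passes 120 N, or if a joint passes its speed limit or range.

## Working session

There is one attempt and no reset: what is moved stays moved. The work goes in short steps, Python scripts to look and compute and a tool call to move; the robot and the scene stay as the last step left them, time stands still between calls to the robot, and variables do not carry over. Pictures are saved under pics/ and viewed, and the job is handed in when it is done.

Besides the shell and the picture viewer there is one more tool, called after "Emit:" as name([rows], argument=value, ...), one row to a line, values as JSON. send_rows: Moves the arm, as the interface text tells. Its arguments: {"type":"object","properties":{"targets":{"type":"array","items":{"type":"array","items":{"type":"number"}}},"grip_force":{"type":"number"}},"required":["targets"]}

```bash
mkdir -p pics; python3 - <<'E'
from workcell import env, optics, silhouettes, spot_point
import cv2,numpy as np
print(env.observe())
for n in ["scene","top"]:
    c=optics.camera(n); cv2.imwrite(f"pics/{n}0.png",c["image"][:,:,::-1])
    print(n,c["camera_matrix"].tolist(),c["R"].tolist(),c["t"].tolist())
    for l in ["chest","lid_hinge","lid_handle","tray_mid","scraper","chip_1","yellow_bottle","beaker","steel_flask"]:
        r=spot_point(l,n); print(n,l,[(round(a["xy"][0]*640,1),round(a["xy"][1]*400,1),round(a["conf"],2)) for a in r])
E
```

```text
{'time': 0.0, 'joints': array([-1.11142567e+00,  3.53608407e-01,  1.63412197e+00,  7.20614279e-06,
        1.15521379e+00, -2.39456995e-03]), 'qvel': array([ 1.89147454e-04,  4.40708354e-04, -5.71377237e-05,  6.34934501e-04,
        8.25436808e-04,  3.03672168e-03]), 'effort': array([ 3.57161996e-03, -5.93832493e+01, -3.34217834e+01,  6.99373498e-02,
        2.33753730e-02, -1.04894320e-04]), 'eef_pos': array([ 278.21913574, -559.05030709,  175.39376361]), 'ee_rot': array([ 9.73464911e-01,  2.28835333e-01, -1.49852274e-04, -6.58938782e-04]), 'force': array([-0.30443161, -0.60645988, -1.07335185]), 'moment': array([-0.02570363,  0.0140312 ,  0.03549937]), 'gripper_width': 0.9984102018216177}
scene [[373.06254065777154, 0.0, 319.278311969176], [0.0, 373.06254065777154, 200.01455303566834], [0.0, 0.0, 1.0]] [[0.8370271335271479, -0.5466387926557463, -0.023908327068074074], [-0.23997384144565234, -0.3274838985418753, -0.9138746367077003], [0.49172973589273894, 0.7706752406556749, -0.40529191982961416]] [-378.4304992884301, 215.52802039667912, 1028.442087847984]
scene chest [(358.3, 228.9
[... 448 characters left out ...]
68543, -0.9999253571350758, -0.0031934016221513593], [-0.9817514008918043, 0.012185053342033817, -0.1897780580626531], [0.18980280425380802, 0.0008970135688638959, -0.9818218223608844]] [92.09257182668183, 506.7823471833173, 1367.520621705943]
top chest [(367.8, 177.7, 0.98), (359.2, 181.3, 0.4), (206.2, 200.3, 0.32)]
top lid_hinge [(372.2, 151.8, 0.74)]
top lid_handle [(364.3, 209.9, 0.8)]
top tray_mid [(415.4, 187.0, 0.68), (356.8, 181.3, 0.55)]
top scraper [(257.4, 215.3, 0.92), (300.5, 206.4, 0.91)]
top chip_1 [(385.0, 179.1, 0.55), (369.0, 180.6, 0.48), (356.9, 181.2, 0.39)]
top yellow_bottle [(301.0, 243.1, 0.69)]
top beaker [(206.9, 199.7, 0.86)]
top steel_flask [(438.0, 241.7, 0.45)]
```

```bash
python3 - <<'E'
import cv2
a=cv2.imread("pics/top0.png")[120:280,180:480]; cv2.imwrite("pics/topc.png",cv2.resize(a,None,fx=2.6,fy=2.6,interpolation=cv2.INTER_CUBIC))
a=cv2.imread("pics/scene0.png")[130:320,220:460]; cv2.imwrite("pics/scenec.png",cv2.resize(a,None,fx=3.1,fy=3.1,interpolation=cv2.INTER_CUBIC))
E
```

```text
(no output)
```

View pics/topc.png

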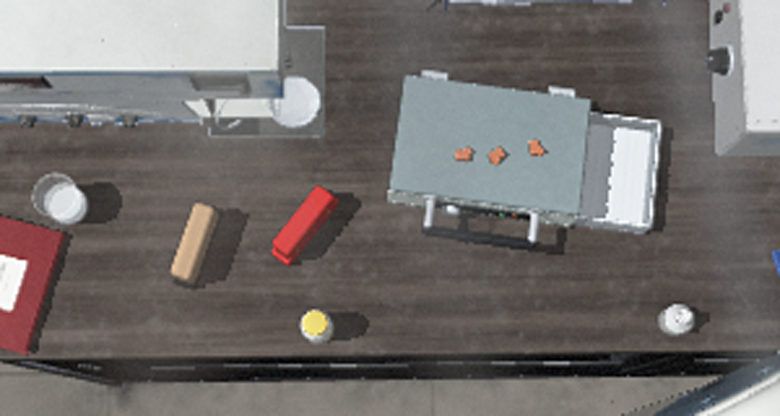

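View pics/scenec.png

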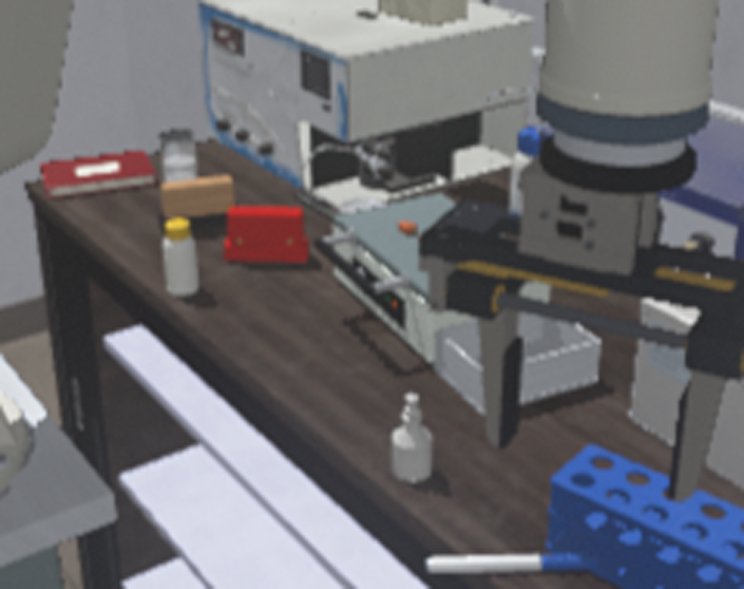

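View pics/scene0.png

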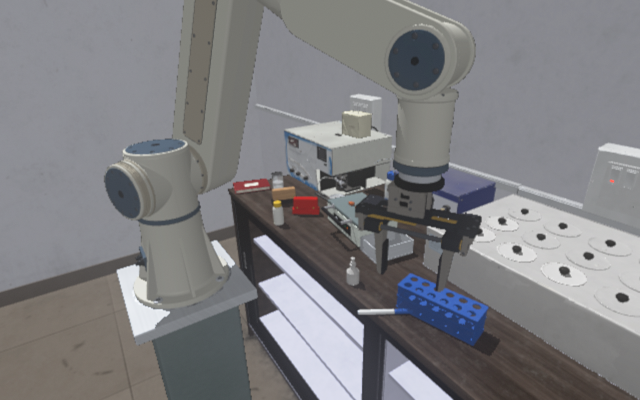

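View pics/top0.png

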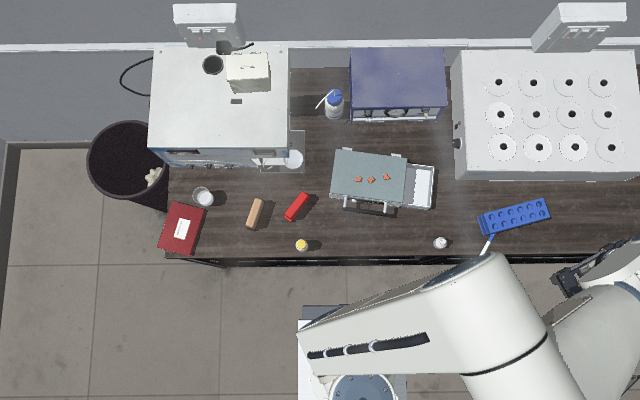

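```bash
cat > h.py <<'E'
from workcell import env, optics, silhouettes, spot_point
import cv2,numpy as np
from scipy.optimize import least_squares
from scipy.spatial.transform import Rotation as Ro
def ray(c,px,z):
    K=c["camera_matrix"];R=np.array(c["R"]);t=np.array(c["t"])
    d=R.T@np.linalg.solve(K,[px[0],px[1],1.]);o=-R.T@t
    return o+d*(z-o[2])/d[2]
def proj(c,X):
    X=np.atleast_2d(X); p=X@np.array(c["R"]).T+np.array(c["t"]); p=p@np.array(c["camera_matrix"]).T
    return p[:,:2]/p[:,2:]
def wristcam(c,s):
    R=Ro.from_quat(s["ee_rot"]).as_matrix(); T=np.eye(4);T[:3,:3]=R;T[:3,3]=s["eef_pos"]
    M=np.linalg.inv(T@np.array(c["tool_from_camera"]))
    return dict(image=c["image"],camera_matrix=c["camera_matrix"],R=M[:3,:3],t=M[:3,3])
E
python3 - <<'E'
from h import *
c=optics.camera("top"); s=optics.camera("scene")
cr=lambda x,y:(180+(x+.5)/2.6-.5,120+(y+.5)/2.6-.5)
obj=[(70,110,84),(70,-110,84),(-70,-110,84),(-70,110,84),(65,-200,45),(-65,-200,45)]
px=np.array([cr(405,76),cr(592,98),cr(582,213),cr(388,192),cr(663,118),cr(655,232)])
obj=np.array(obj,float)
def w(p,o):
    a=p[2];R=np.array([[np.cos(a),-np.sin(a)],[np.sin(a),np.cos(a)]])
    o=np.atleast_2d(o).astype(float); return np.c_[o[:,:2]@R.T+p[:2],o[:,2]]
f=lambda p:(proj(c,w(p,obj))-px).ravel()
r=least_squares(f,[500,-50,0]);print(r.x,f(r.x).round(1))
p=r.x
np.save("chest.npy",p)
print("handle",w(p,(-110,0,77)),proj(c,w(p,(-110,0,77))),"hinge",w(p,(70,0,70)),proj(c,w(p,(70,0,70))),"tray",proj(c,w(p,(0,-155,3))), proj(s,w(p,(0,-155,3))))
for k in [(463,154),(497,156),(537,148)]:
    X=ray(c,cr(*k),88);a=p[2];d=X[:2]-p[:2];print("chip",X,np.cos(a)*d[0]+np.sin(a)*d[1],-np.sin(a)*d[0]+np.cos(a)*d[1])
for i,k in enumerate(silhouettes("scraper","top")):
    m=k["pixels"].astype(np.uint8);cs=max(cv2.findContours(m,0,2)[0],key=cv2.contourArea)
    pts=np.array([ray(c,q,62)[:2] for q in cs[:,0]]).astype(np.float32);print("scr",k["conf"],cv2.minAreaRect(pts))
for l,z in [("yellow_bottle",0),("beaker",0),("steel_flask",0),("scraper",0)]:
  for k in spot_point(l,"top"):print(l,ray(c,(k["xy"][0]*640,k["xy"][1]*400),z).round(),k["conf"])
  for k in spot_point(l,"scene"):print(" scene",l,ray(s,(k["xy"][0]*640,k["xy"][1]*400),z).round(),k["conf"])
#  counter edge, instrument points
for n,q,z in [("edge",(300,257),0),("inst bottom front",(210,165),0),("inst top front z250",(200,150),250),("inst right shelf",(300,172),0),("blue",(395,122),0),("hot",(455,178),0)]:print(n,ray(c,q,z).round())
E
```

```text
[ 5.73398491e+02 -6.01359528e+01 -1.38359960e-01] [-0.  -0.2  0.4  0.1 -0.1  1.1  0.8  0.  -0.4  1.  -0.7 -1.8]
handle [[464.44970416 -44.96487015  77.        ]] [[364.85845399 211.6707321 ]] hinge [[642.7295379  -69.79027815  70.        ]] [[371.03313973 154.3938428 ]] tray [[415.29440791 187.53243094]] [[385.18735303 249.45439795]]
chip [561.9382794  -25.71946945  88.        ] -16.097377447491564 32.50700273419195
chip [559.09064045 -64.66534261  88.        ] -13.546429707110551 -6.4594283225134665
chip [ 567.95191127 -110.91369055   88.        ] 1.6086813804194424 -51.04366786775067
scr 0.9 ((487.257080078125, 160.4681396484375), (33.62353515625, 98.22726440429688), 50.1912956237793)
scr 0.77 ((464.25091552734375, 284.79559326171875), (35.49580001831055, 98.3553466796875), 72.36637878417969)
yellow_bottle [377. 147.   0.] 0.54
yellow_bottle [521. 441.   0.] 0.39
beaker [523. 453.   0.] 0.77
 scene beaker [542. 443.   0.] 0.45
steel_flask [ 582. -116.    0.] 0.59
 scene steel_flask [ 374. -283.    0.] 0.77
scraper [502. 150.   0.] 0.7
scraper [467. 288.   0.] 0.61
 scene scraper [490. 142.   0.] 0.95
 scene scraper [473. 301.   0.] 0.67
 scene scraper [553.  90.   0.] 0.62
edge [338. 152.   0.]
inst bottom front [635. 439.   0.]
inst top front z250 [608. 405. 250.]
inst right shelf [608. 151.   0.]
blue [ 772. -159.    0.]
hot [ 582. -342.    0.]
```

```bash
python3 - <<'E'
import cv2
a=cv2.imread("pics/top0.png")[140:220,100:320]; cv2.imwrite("pics/topd.png",cv2.resize(a,None,fx=3.6,fy=3.6,interpolation=cv2.INTER_CUBIC))
a=cv2.imread("pics/scene0.png")[110:230,220:400]; cv2.imwrite("pics/scened.png",cv2.resize(a,None,fx=4.4,fy=4.4,interpolation=cv2.INTER_CUBIC))
E
```

```text
(no output)
```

View pics/topd.png

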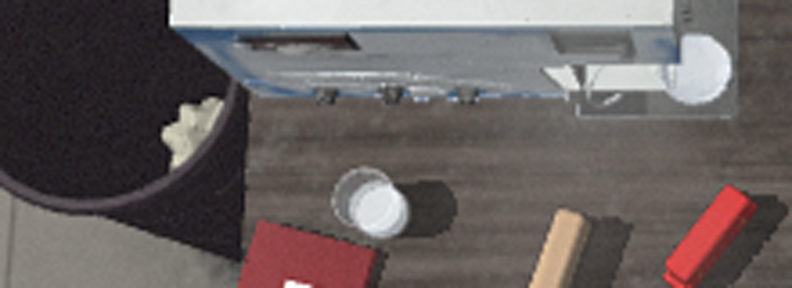

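View pics/scened.png

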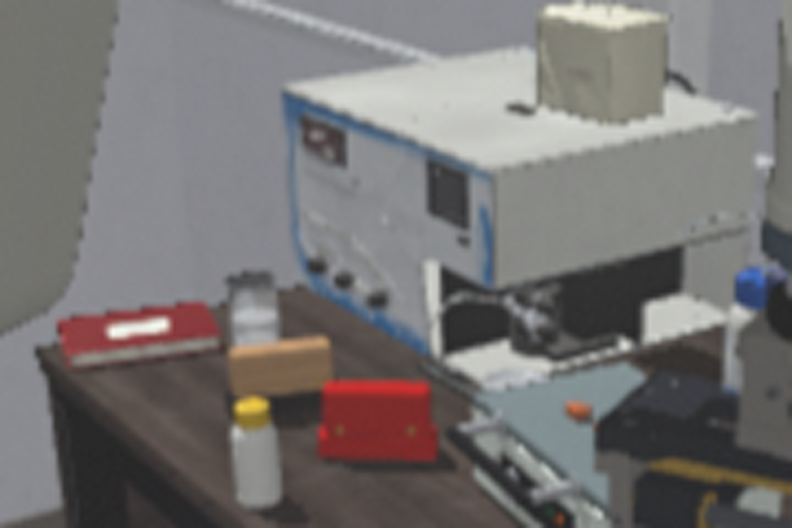

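Scraper candidates in the top picture: the wood-topped block at (256,213), and the red look-alike at (297,206). A red-brown book at (182,227) is another red thing nearby. By the description, the scraper is the wooden one. Next I move above it and check it up close.

```bash
cat >> h.py <<'E'
def pose(yaw,tilt=0.):
    # yaw = direction (deg) of tool y (jaw axis); tilt fwd (deg): tool z leans toward +jaw dir when positive
    y=np.radians(yaw); b=np.array([np.cos(y),np.sin(y),0]); z=np.array([0,0,-1.])
    t=np.radians(tilt); zt=np.cos(t)*z+np.sin(t)*b; yt=np.cos(t)*b-np.sin(t)*z
    return np.c_[np.cross(yt,zt),yt,zt]
def rel(xyz,Rt,s=None):
    s=s or env.observe(); R=Ro.from_quat(s["ee_rot"]).as_matrix()
    d=R.T@(np.array(xyz)-s["eef_pos"])/1000; v=Ro.from_matrix(R.T@Rt).as_rotvec()
    print("cur",s["time"],s["eef_pos"].round(1),"rel",d.round(4),v.round(4),"force",s["force"].round(2)); return d,v
E
python3 - <<'E'
from h import *
rel([465,288,200],pose(73)); rel([440,288,200],pose(73))
c=optics.camera("wrist");print(c["camera_matrix"].tolist(),c["tool_from_camera"].round(2).tolist())
E
```

```text
cur 1.55 [ 278.5 -559.5  176.1] rel [ 0.5446 -0.6757 -0.0239] [-0.      0.     -2.3831] force [-1.3  -0.86 -0.22]
cur 1.55 [ 278.5 -559.5  176.1] rel [ 0.5223 -0.6868 -0.0239] [-0.      0.     -2.3831] force [-1.3  -0.86 -0.22]
[[316.2429828276124, 0.0, 315.10520162089546], [0.0, 316.2429828276124, 196.1388245143221], [0.0, 0.0, 1.0]] [[-0.0, -0.96, -0.28, 80.68], [1.0, -0.0, 0.0, -0.9], [-0.0, -0.28, 0.96, -207.49], [0.0, 0.0, 0.0, 1.0]]
```

Emit:
send_rows([
  [0.545,-0.676,-0.024,0,0,-2.383,0.7],
  [0.545,-0.676,-0.024,0,0,-2.383,0.7],
  [0.545,-0.676,-0.024,0,0,-2.383,0.7],
  [0.545,-0.676,-0.024,0,0,-2.383,0.7],
  [0.545,-0.676,-0.024,0,0,-2.383,0.7],
  [0.545,-0.676,-0.024,0,0,-2.383,0.7],
  [0.545,-0.676,-0.024,0,0,-2.383,0.7],
  [0.545,-0.676,-0.024,0,0,-2.383,0.7],
  [0.545,-0.676,-0.024,0,0,-2.383,0.7],
  [0.545,-0.676,-0.024,0,0,-2.383,0.7],
  [0.545,-0.676,-0.024,0,0,-2.383,0.7],
  [0.545,-0.676,-0.024,0,0,-2.383,0.7],
  [0.545,-0.676,-0.024,0,0,-2.383,0.7],
  [0.545,-0.676,-0.024,0,0,-2.383,0.7],
  [0.545,-0.676,-0.024,0,0,-2.383,0.7],
  [0.545,-0.676,-0.024,0,0,-2.383,0.7],
  [0.545,-0.676,-0.024,0,0,-2.383,0.7],
  [0.545,-0.676,-0.024,0,0,-2.383,0.7],
  [0.545,-0.676,-0.024,0,0,-2.383,0.7],
])

```text
time: 3.98
eef_pos: [465.3, 287.9, 200.3]
ee_rot: [0.148, 0.989, 0.0, 0.0]
force: [-0.1, -0.1, -0.5]
gripper_width: 0.698
```

```bash
python3 - <<'E'
from h import *
s=env.observe();c=wristcam(optics.camera("wrist"),s)
print(s["joints"].round(2),s["gripper_width"]);rel([465,288,200],pose(73),s)
cv2.imwrite("pics/w1.png",c["image"][:,:,::-1])
for k in silhouettes("scraper","wrist"):
    m=k["pixels"].astype(np.uint8);cs=max(cv2.findContours(m,0,2)[0],key=cv2.contourArea)
    print("px",k["conf"],[round(v) for v in np.array(k["box"])*[640,400,640,400]])
    for z in (62,20,0):
        pts=np.array([ray(c,q,z)[:2] for q in cs[:,0]]).astype(np.float32);print(z,cv2.minAreaRect(pts))
for k in spot_point("scraper","wrist"):print(ray(c,(k["xy"][0]*640,k["xy"][1]*400),0).round(),k["conf"])
E
```

```text
[ 0.55  0.21  1.77  0.    1.16 -0.72] 0.6977234941305694
cur 3.975 [465.3 287.9 200.3] rel [0.0003 0.0001 0.0003] [ 0.0002  0.0002 -0.0011] force [-0.15 -0.15 -0.51]
px 0.67 [305, 130, 330, 216]
62 ((463.06085205078125, 289.52783203125), (26.5408935546875, 97.42178344726562), 71.2911376953125)
20 ((472.21142578125, 286.76177978515625), (29.76449203491211, 109.2544937133789), 71.29115295410156)
0 ((476.5688171386719, 285.44464111328125), (31.299530029296875, 114.88902282714844), 71.29115295410156)
px 0.63 [200, 179, 249, 258]
62 ((483.89068603515625, 171.29840087890625), (31.06491470336914, 110.75833892822266), 51.38166809082031)
20 ((495.57122802734375, 154.1725616455078), (34.838016510009766, 124.2108154296875), 51.381683349609375)
0 ((501.13330078125, 146.017333984375), (36.63471221923828, 130.61679077148438), 51.38167953491211)
px 0.22 [427, 160, 487, 207]
62 ((514.5661010742188, 441.7739562988281), (74.08978271484375, 51.1980094909668), 32.779441833496094)
20 ((529.9724731445312, 457.4994812011719), (83.08856201171875, 57.41644287109375), 32.779441833496094)
0 ((537.3087158203125, 464.98773193359375), (87.37372589111328, 60.37755584716797), 32.77947998046875)
[490. 162.   0.] 0.72
```

View pics/w1.png

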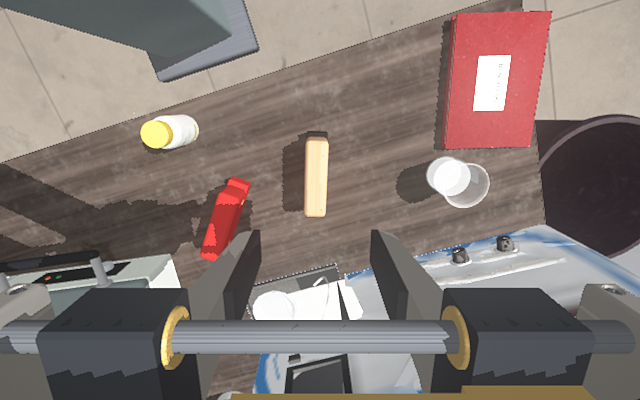

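```bash
python3 - <<'E'
from h import *
import cv2
a=cv2.imread("pics/w1.png")[120:230,270:360]; cv2.imwrite("pics/w1c.png",cv2.resize(a,None,fx=5,fy=5,interpolation=cv2.INTER_CUBIC))
E
```

```text
(no output)
```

View pics/w1c.png

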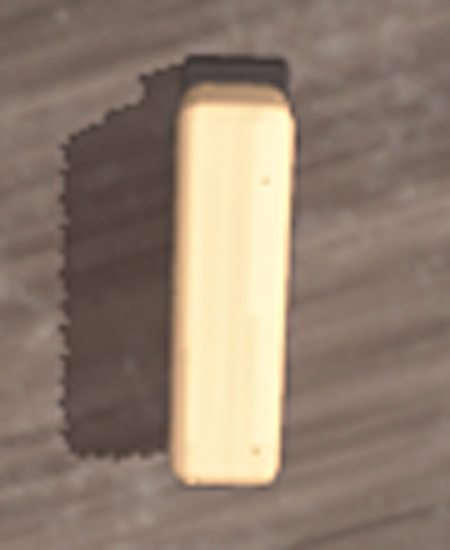

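```bash
python3 - <<'E'
from h import *
s=env.observe();c=wristcam(optics.camera("wrist"),s)
P=[ray(c,(270+x/5-.4,120+y/5-.4),62)[:2] for x,y in [(178,98),(294,98),(281,486),(171,486)]]
P=np.array(P);print(P.round(1),P.mean(0)); a=(P[2]+P[3]-P[0]-P[1]);print(np.degrees(np.arctan2(a[1],a[0])),np.hypot(*a)/2,np.hypot(*(P[0]-P[1])))
m=P.mean(0); yaw=np.degrees(np.arctan2(a[1],a[0]))+90;print(yaw)
rel([m[0],m[1],28],pose(yaw),s)
E
```

```text
[[421.5 291. ]
 [428.9 315. ]
 [513.7 286.9]
 [506.2 262.4]] [467.58424468 288.82779846]
-18.449949400709645 89.41165480083849 25.11253854386041
71.55005059929036
cur 4.125 [465.3 288.2 200.2] rel [-0.002   0.0012  0.1722] [0.0001 0.0001 0.0248] force [-0.73 -0.18  0.29]
```

Emit:
send_rows([
  [-0.002,0.001,0.09,0,0,0.025,0.7],
  [-0.002,0.001,0.13,0,0,0.025,0.7],
  [-0.002,0.001,0.155,0,0,0.025,0.7],
  [-0.002,0.001,0.172,0,0,0.025,0.7],
  [-0.002,0.001,0.172,0,0,0.025,0.7],
  [-0.002,0.001,0.172,0,0,0.025,0.2],
  [-0.002,0.001,0.172,0,0,0.025,0.2],
  [-0.002,0.001,0.172,0,0,0.025,0.2],
  [-0.002,0.001,0.172,0,0,0.025,0.2],
  [-0.002,0.001,0.172,0,0,0.025,0.2],
  [-0.002,0.001,0.172,0,0,0.025,0.2],
], grip_force=40)

```text
time: 5.55
eef_pos: [467.4, 288.9, 28.1]
ee_rot: [0.16, 0.987, 0.0, -0.0]
force: [-0.4, -1.0, -0.2]
gripper_width: 0.201
```

```bash
python3 - <<'E'
from h import *
s=env.observe();p=np.load("chest.npy");print(s["gripper_width"]*92)
a=p[2];R=np.array([[np.cos(a),-np.sin(a)],[np.sin(a),np.cos(a)]])
q=p[:2]+R@[-7,78]
print(q);rel([*q,160],pose(90+np.degrees(a)),s)
rel([*s["eef_pos"][:2],180],pose(71.55),s)
E
```

```text
18.516366618470833
[577.22306361  18.08407434]
cur 5.55 [467.4 288.9  28.1] rel [-0.1898 -0.2221 -0.1319] [ 0.     -0.     -0.1834] force [-0.38 -1.01 -0.24]
cur 5.55 [467.4 288.9  28.1] rel [ 0.      0.     -0.1519] [ 0.     -0.      0.0002] force [-0.38 -1.01 -0.24]
```

```bash
python3 - <<'E'
from h import *
c=optics.camera("wrist");cv2.imwrite("pics/w2.png",c["image"][:,:,::-1])
c=optics.camera("scene");cv2.imwrite("pics/s2.png",cv2.resize(c["image"][130:260,200:400,::-1],None,fx=4,fy=4))
print(env.observe()["gripper_width"],env.observe()["force"])
E
```

```text
0.19891842232782017 [ 1.23050102 -0.49291867 -0.94715331]
```

View pics/w2.png

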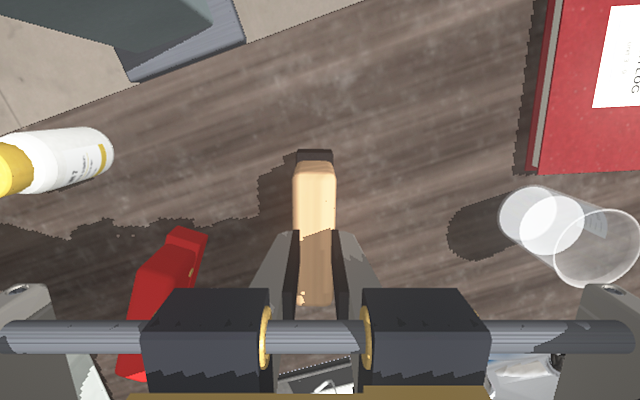

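View pics/s2.png

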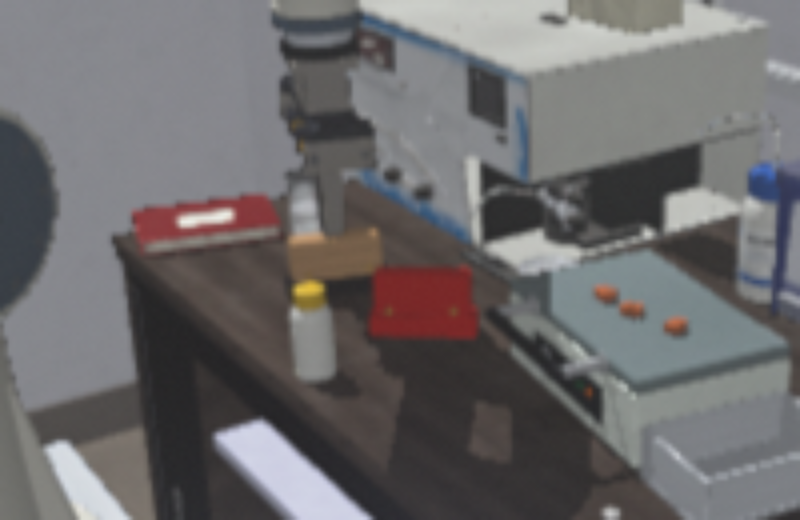

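Emit:
send_rows([
  [0,0,0,0,0,0,0],
  [0,0,0,0,0,0,0],
  [0,0,0,0,0,0,0],
], grip_force=40)

```text
time: 6.02
eef_pos: [467.4, 288.9, 28.0]
ee_rot: [0.16, 0.987, -0.0, -0.0]
force: [0.2, -0.1, -0.2]
gripper_width: 0.007
```

```bash
python3 - <<'E'
from h import *
c=optics.camera("wrist");cv2.imwrite("pics/w3.png",c["image"][:,:,::-1])
c=optics.camera("scene");cv2.imwrite("pics/s3.png",cv2.resize(c["image"][150:210,240:310,::-1],None,fx=8,fy=8))
c=optics.camera("top");cv2.imwrite("pics/t3.png",cv2.resize(c["image"][120:280,180:420,::-1],None,fx=3,fy=3))
E
```

```text
(no output)
```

View pics/w3.png

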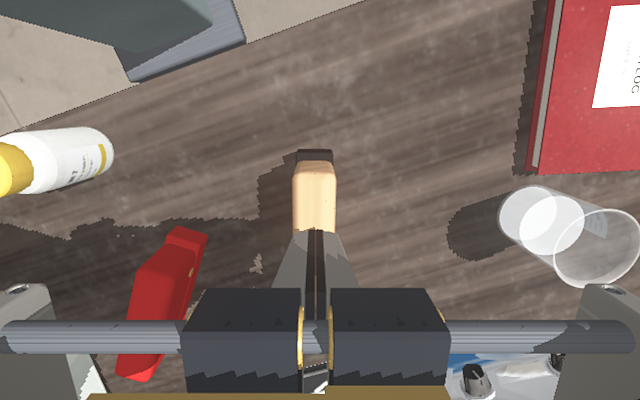

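View pics/s3.png

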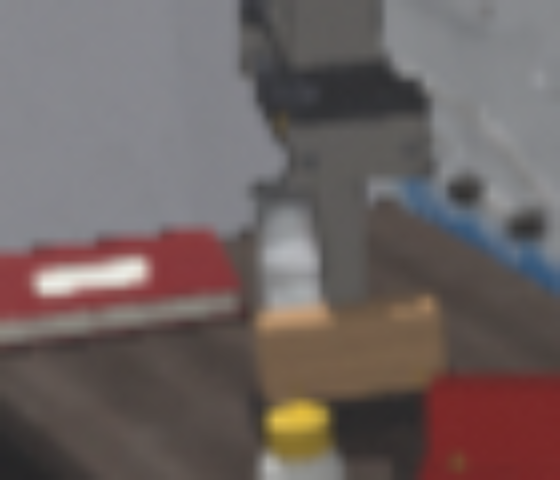

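```bash
python3 - <<'E'
from h import *
s=env.observe();w=wristcam(optics.camera("wrist"),s);c=optics.camera("scene");t=optics.camera("top")
e=s["eef_pos"]
for z in (0,28,45,62,80,100):
    X=[e[0],e[1],z];print(z,proj(w,X).round(),proj(c,X).round(1),proj(t,X).round(1))
m=np.array([467.6,288.8]);a=np.radians(-18.45);u=np.array([np.cos(a),np.sin(a)])
for k in(-45,45):
  for z in (20,62):print(k,z,proj(w,[*(m+k*u),z]).round(),proj(c,[*(m+k*u),z]).round(1),proj(t,[*(m+k*u),z]).round(1))
E
```

```text
0 [[314. 210.]] [[282.7 202.2]] [[256.1 216.1]]
28 [[314. 223.]] [[282.3 195.7]] [[254.8 214.7]]
45 [[314. 232.]] [[282.  191.8]] [[254.  213.8]]
62 [[314. 243.]] [[281.7 187.7]] [[253.2 212.9]]
80 [[314. 258.]] [[281.4 183.4]] [[252.3 211.9]]
100 [[314. 277.]] [[281.1 178.6]] [[251.3 210.8]]
-45 20 [[314. 157.]] [[271.1 199. ]] [[250.3 228.8]]
-45 62 [[314. 170.]] [[270.3 189.1]] [[248.2 227. ]]
45 20 [[314. 274.]] [[293.6 196.2]] [[260.  201.4]]
45 62 [[314. 308.]] [[293.1 186.4]] [[258.1 198.8]]
```

View pics/t3.png

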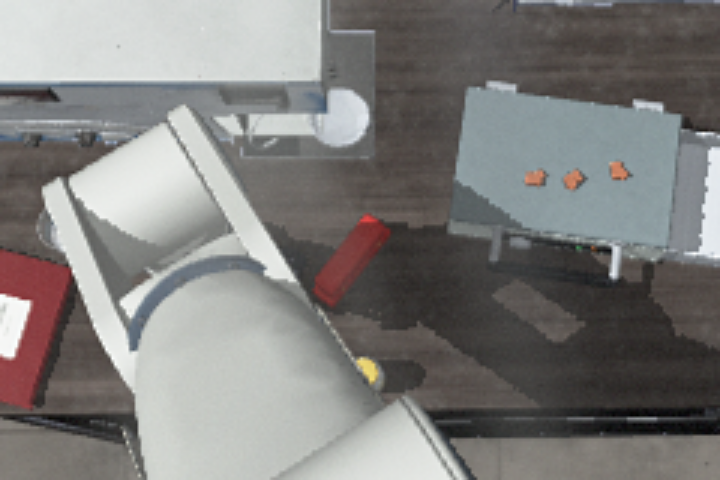

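The jaws closed to 0 although the measured TCP is inside the wood in both views, so the grip has failed. I'll lift and see how the block responds.

Emit:
send_rows([
  [0,0,-0.03,0,0,0,0],
  [0,0,-0.06,0,0,0,0],
  [0,0,-0.06,0,0,0,0],
])

```text
time: 6.7
eef_pos: [468.9, 289.8, 90.1]
ee_rot: [0.16, 0.987, 0.001, 0.002]
force: [0.8, 0.0, -0.5]
gripper_width: 0.006
```

```bash
python3 - <<'E'
from h import *
s=env.observe();print(s["eef_pos"],s["force"],s["gripper_width"])
c=optics.camera("wrist");cv2.imwrite("pics/w4.png",c["image"][:,:,::-1])
c=optics.camera("scene");cv2.imwrite("pics/s4.png",cv2.resize(c["image"][130:230,230:350,::-1],None,fx=6,fy=6))
E
```

```text
[468.91474896 289.77795837  90.11860425] [ 0.84567494  0.00962536 -0.45770775] 0.006277220803997765
```

View pics/w4.png

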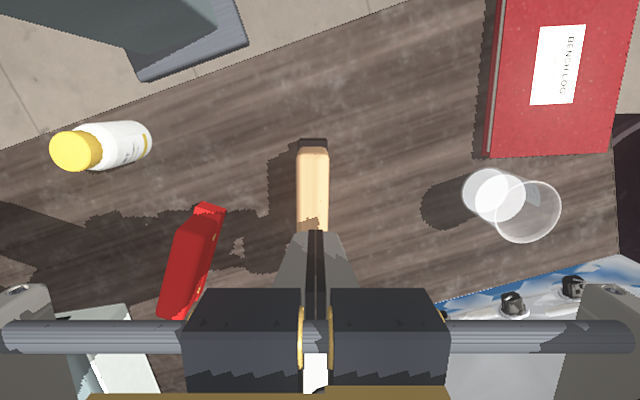

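View pics/s4.png

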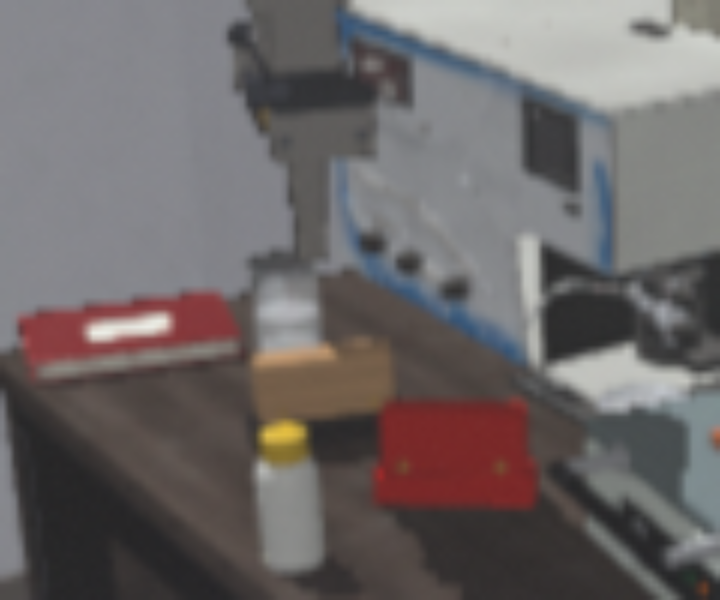

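```bash
python3 - <<'E'
from h import *
w=optics.camera("wrist");M=np.linalg.inv(w["tool_from_camera"]);K=w["camera_matrix"]
for x in(-10,0,10):
  for z in (-60,-40,-30,-20,-10,0):
    p=K@(M@[x,0,z,1])[:3];print(x,z,(p[:2]/p[2]).round(1))
E
python3 - <<'E'
import cv2
a=cv2.imread("pics/w4.png")[190:300,250:390]; cv2.imwrite("pics/w4c.png",cv2.resize(a,None,fx=5,fy=5,interpolation=cv2.INTER_CUBIC))
a=cv2.imread("pics/w1.png")[210:300,200:430]; cv2.imwrite("pics/w1d.png",cv2.resize(a,None,fx=3,fy=3,interpolation=cv2.INTER_CUBIC))
E
```

```text
-10 -60 [314.  281.9]
-10 -40 [314.2 263.4]
-10 -30 [314.2 255.5]
-10 -20 [314.3 248.4]
-10 -10 [314.3 241.9]
-10 0 [314.4 235.9]
0 -60 [314. 265.]
0 -40 [314.2 248. ]
0 -30 [314.2 240.7]
0 -20 [314.3 234.2]
0 -10 [314.3 228.2]
0 0 [314.3 222.8]
10 -60 [314.  247.4]
10 -40 [314.1 232. ]
10 -30 [314.2 225.5]
10 -20 [314.2 219.6]
10 -10 [314.3 214.2]
10 0 [314.3 209.3]
```

View pics/w4c.png

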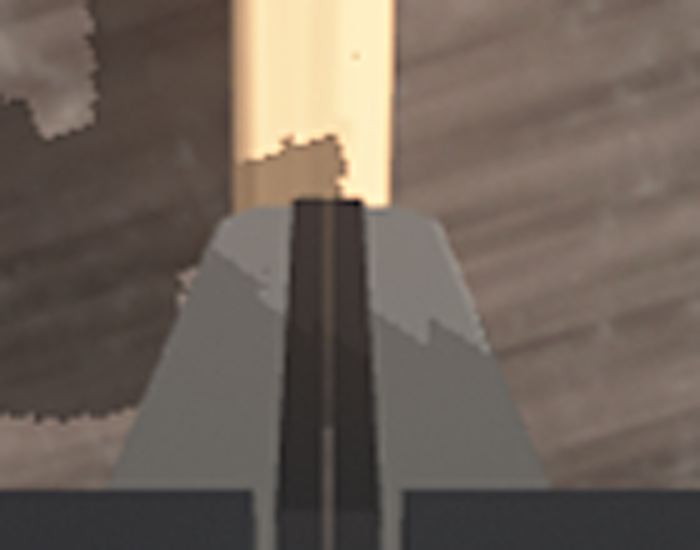

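View pics/w1d.png

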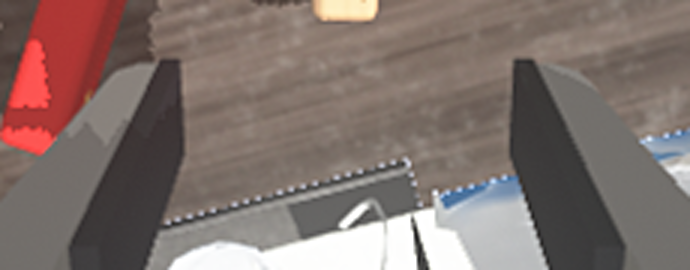

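The tip near-face sits at row 230 in the wrist view, where a TCP-length finger would show at 209. In the scene view the tip stands about 30 mm above the projected TCP. So the fingers end about 30–37 mm short of the stated TCP, and the jaws closed just above the wood top. I'll go deeper in stages.

Emit:
send_rows([
  [0,0,0,0,0,0,0.7],
  [0,0,0,0,0,0,0.7],
  [0,0,0,0,0,0,0.7],
  [0,0,0,0,0,0,0.7],
  [0,0,0.04,0,0,0,0.7],
  [0,0,0.07,0,0,0,0.7],
  [0,0,0.083,0,0,0,0.7],
  [0,0,0.083,0,0,0,0.7],
])

```text
time: 7.85
eef_pos: [467.0, 288.6, 4.6]
ee_rot: [0.16, 0.987, -0.0, -0.001]
force: [-0.1, 0.1, 1.2]
gripper_width: 0.699
```

```bash
python3 - <<'E'
from h import *
s=env.observe();print(s["eef_pos"],s["force"],s["gripper_width"])
c=optics.camera("wrist");cv2.imwrite("pics/w5.png",c["image"][:,:,::-1])
c=optics.camera("scene");cv2.imwrite("pics/s5.png",cv2.resize(c["image"][130:230,230:350,::-1],None,fx=6,fy=6))
E
```

```text
[467.04375026 288.63044851   4.63521881] [-0.05051107  0.09294587  1.15978643] 0.6986912238451377
```

View pics/w5.png

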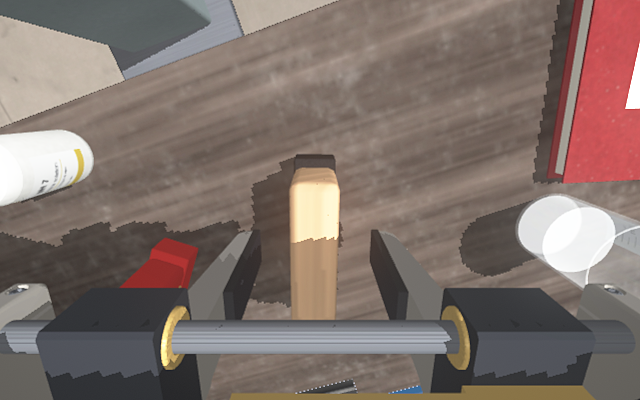

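View pics/s5.png

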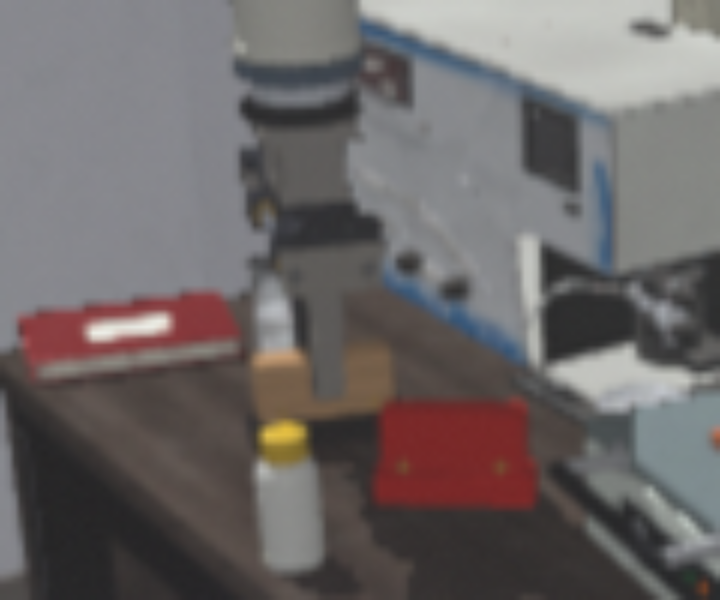

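Emit:
send_rows([
  [0,0,0.008,0,0,0,0.7],
  [0,0,0.008,0,0,0,0.7],
  [0,0,0.008,0,0,0,0.1],
  [0,0,0.008,0,0,0,0.1],
  [0,0,0.008,0,0,0,0.1],
  [0,0,0.008,0,0,0,0.1],
  [0,0,0.008,0,0,0,0.1],
], grip_force=40)

```text
time: 8.82
eef_pos: [467.4, 288.8, -2.9]
ee_rot: [0.16, 0.987, -0.0, -0.0]
force: [-0.0, -0.2, 1.3]
gripper_width: 0.279
```

```bash
python3 - <<'E'
from h import *
s=env.observe();print(s["eef_pos"],s["force"],s["gripper_width"]*92)
p=np.load("chest.npy");a=p[2];R=np.array([[np.cos(a),-np.sin(a)],[np.sin(a),np.cos(a)]])
rel([*s["eef_pos"][:2],150],pose(71.55),s)
q=p[:2]+R@[-7,78]
print(q);rel([*q,150],pose(90+np.degrees(a)),s)
E
```

```text
[467.37573908 288.82172407  -2.87082325] [-0.0167985  -0.1905749   1.31084957] 25.700010472400855
cur 8.825 [467.4 288.8  -2.9] rel [ 0.     -0.     -0.1529] [-0.0001 -0.      0.0002] force [-0.02 -0.19  1.31]
[577.22306361  18.08407434]
cur 8.825 [467.4 288.8  -2.9] rel [-0.1898 -0.2221 -0.1529] [-1.000e-04 -0.000e+00 -1.834e-01] force [-0.02 -0.19  1.31]
```

Emit:
send_rows([
  [0,0,-0.04,0,0,0,0.1],
  [0,0,-0.09,0,0,0,0.1],
  [0,0,-0.14,0,0,0,0.1],
  [-0.05,-0.06,-0.153,0,0,-0.05,0.1],
  [-0.09,-0.11,-0.153,0,0,-0.1,0.1],
  [-0.13,-0.155,-0.153,0,0,-0.15,0.1],
  [-0.165,-0.195,-0.153,0,0,-0.183,0.1],
  [-0.19,-0.222,-0.153,0,0,-0.183,0.1],
  [-0.19,-0.222,-0.153,0,0,-0.183,0.1],
  [-0.19,-0.222,-0.153,0,0,-0.183,0.1],
  [-0.19,-0.222,-0.153,0,0,-0.183,0.1],
])

```text
time: 10.2
eef_pos: [576.8, 19.3, 149.9]
ee_rot: [0.069, 0.998, 0.0, -0.0]
force: [0.2, 1.2, -1.6]
gripper_width: 0.282
```

```bash
python3 - <<'E'
from h import *
s=env.observe();print(s["eef_pos"],s["force"],s["gripper_width"]*92)
c=optics.camera("wrist");cv2.imwrite("pics/w6.png",c["image"][:,:,::-1]);w=wristcam(c,s)
p=np.load("chest.npy");a=p[2];R=np.array([[np.cos(a),-np.sin(a)],[np.sin(a),np.cos(a)]])
for k in silhouettes("chip_1","wrist"):
    u=np.argwhere(k["pixels"]).mean(0)[::-1];X=ray(w,u,88);print(k["conf"],u.round(),R.T@(X[:2]-p[:2]))
print(proj(w,[[*(p[:2]+R@q),84] for q in [(-70,-110),(70,-110),(-70,110)]]).round())
q=p[:2]+R@[-7,78]
rel([*q,82.7],pose(90+np.degrees(a)),s)
E
```

```text
[576.80781279  19.30320057 149.93781139] [ 0.16130972  1.21826895 -1.57532762] 25.907680829830674
0.76 [171. 205.] [  0.06800294 -49.1984991 ]
0.58 [219. 189.] [-14.99963221  -5.40077507]
0.55 [261. 186.] [-17.52648011  31.8158417 ]
[[ 91. 125.]
 [120. 272.]
 [351. 125.]]
cur 10.2 [576.8  19.3 149.9] rel [-0.0006 -0.0012  0.0672] [ 0.0001 -0.0006  0.0008] force [ 0.16  1.22 -1.58]
```

View pics/w6.png

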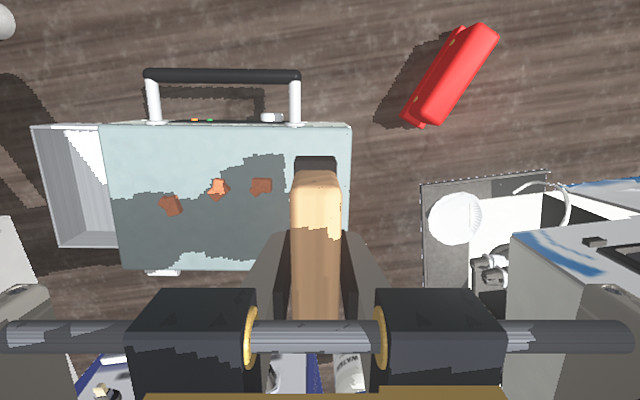

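Emit:
send_rows([
  [0,-0.001,0.03,0,0,0,0.1],
  [0,-0.001,0.055,0,0,0,0.1],
  [0,-0.001,0.064,0,0,0,0.1],
  [0,-0.001,0.067,0,0,0,0.1],
  [0,-0.001,0.067,0,0,0,0.1],
])

```text
time: 10.92
eef_pos: [577.8, 17.4, 83.8]
ee_rot: [0.069, 0.998, 0.0, 0.0]
force: [0.7, 0.9, -0.9]
gripper_width: 0.279
```

```bash
python3 - <<'E'
from h import *
s=env.observe();print(s["eef_pos"],s["force"],s["gripper_width"]*92)
c=optics.camera("wrist");cv2.imwrite("pics/w7.png",c["image"][:,:,::-1])
c=optics.camera("scene");cv2.imwrite("pics/s7.png",cv2.resize(c["image"][150:270,270:430,::-1],None,fx=5,fy=5,interpolation=cv2.INTER_CUBIC))
E
```

```text
[577.82076037  17.35765082  83.76762708] [ 0.65301308  0.92960536 -0.90085465] 25.679477330509734
```

View pics/w7.png

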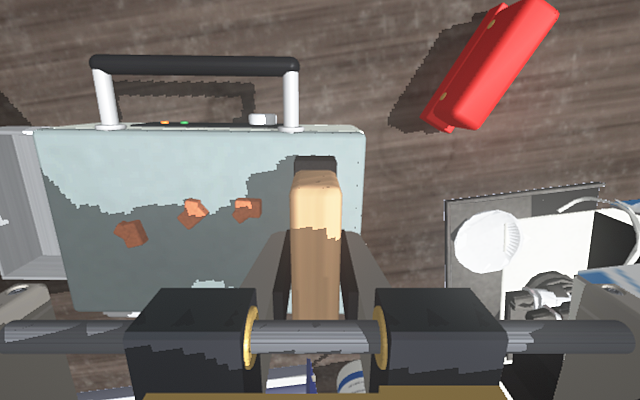

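View pics/s7.png

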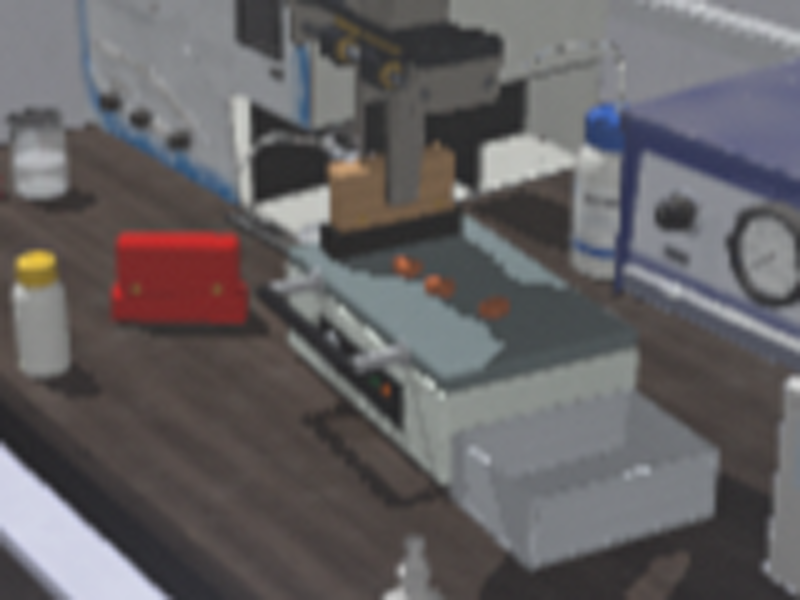

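Emit:
send_rows([
  [0,-0.01,0,0,0,0,0.1],
  [0,-0.025,0,0,0,0,0.1],
  [0,-0.04,0,0,0,0,0.1],
  [0,-0.055,0,0,0,0,0.1],
  [0,-0.07,0,0,0,0,0.1],
  [0,-0.085,0,0,0,0,0.1],
  [0,-0.1,0,0,0,0,0.1],
  [0,-0.115,0,0,0,0,0.1],
  [0,-0.125,0,0,0,0,0.1],
  [0,-0.125,0,0,0,0,0.1],
])

```text
time: 12.28
eef_pos: [559.9, -107.3, 83.1]
ee_rot: [0.07, 0.998, -0.0, -0.0]
force: [0.3, -0.0, -2.4]
gripper_width: 0.278
```

```bash
python3 - <<'E'
from h import *
s=env.observe();print(s["eef_pos"],s["force"],s["gripper_width"]*92)
c=optics.camera("wrist");cv2.imwrite("pics/w8.png",c["image"][:,:,::-1])
c=optics.camera("scene");cv2.imwrite("pics/s8.png",cv2.resize(c["image"][150:270,270:430,::-1],None,fx=5,fy=5,interpolation=cv2.INTER_CUBIC))
E
```

```text
[ 559.9168966  -107.31797004   83.06318345] [ 0.31342088 -0.03422457 -2.4164999 ] 25.555902675822423
```

View pics/w8.png

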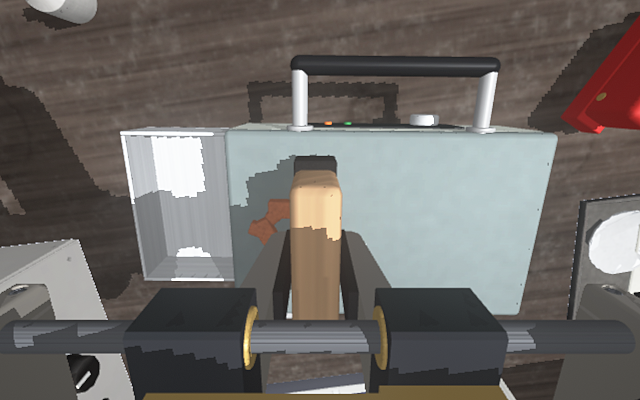

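View pics/s8.png

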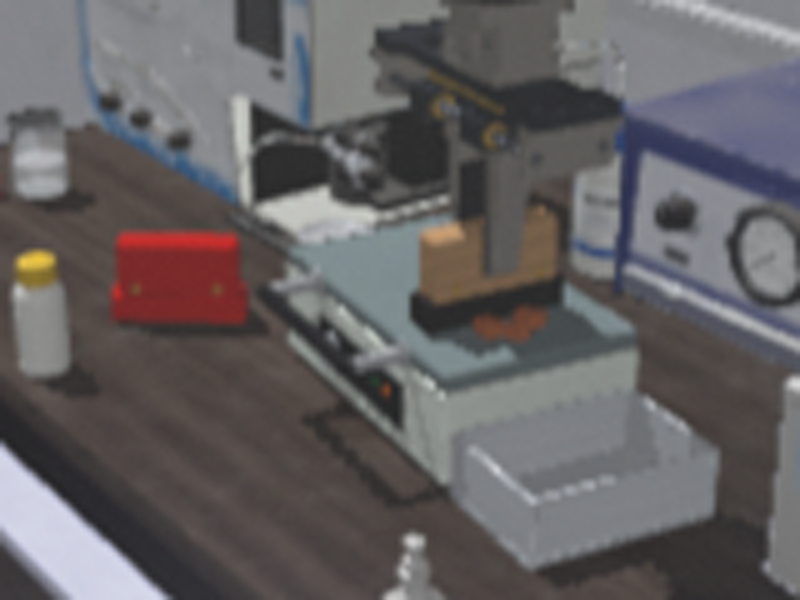

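Emit:
send_rows([
  [0,-0.012,0,0,0,0,0.1],
  [0,-0.025,0,0,0,0,0.1],
  [0,-0.038,0,0,0,0,0.1],
  [0,-0.05,0,0,0,0,0.1],
  [0,-0.062,0,0,0,0,0.1],
  [0,-0.074,0,0,0,0,0.1],
  [0,-0.082,0,0,0,0,0.1],
  [0,-0.082,0,0,0,0,0.1],
  [0,-0.082,0,0,0,0,0.1],
])

```text
time: 13.5
eef_pos: [548.6, -187.6, 83.1]
ee_rot: [0.069, 0.998, 0.0, -0.0]
force: [0.1, 1.0, -2.8]
gripper_width: 0.28
```

```bash
python3 - <<'E'
from h import *
s=env.observe();print(s["eef_pos"],s["force"],s["gripper_width"]*92)
c=optics.camera("wrist");cv2.imwrite("pics/w9.png",c["image"][:,:,::-1])
c=optics.camera("scene");cv2.imwrite("pics/s9.png",cv2.resize(c["image"][150:270,270:430,::-1],None,fx=5,fy=5,interpolation=cv2.INTER_CUBIC))
E
```

```text
[ 548.63996299 -187.62148675   83.05069861] [ 0.0803892   1.03137381 -2.78536074] 25.788523661096296
```

View pics/w9.png

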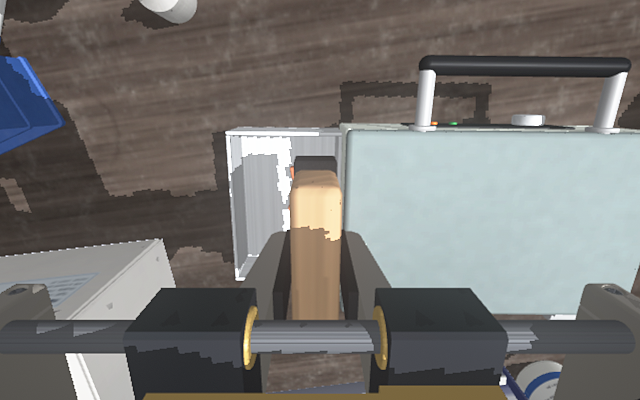

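View pics/s9.png

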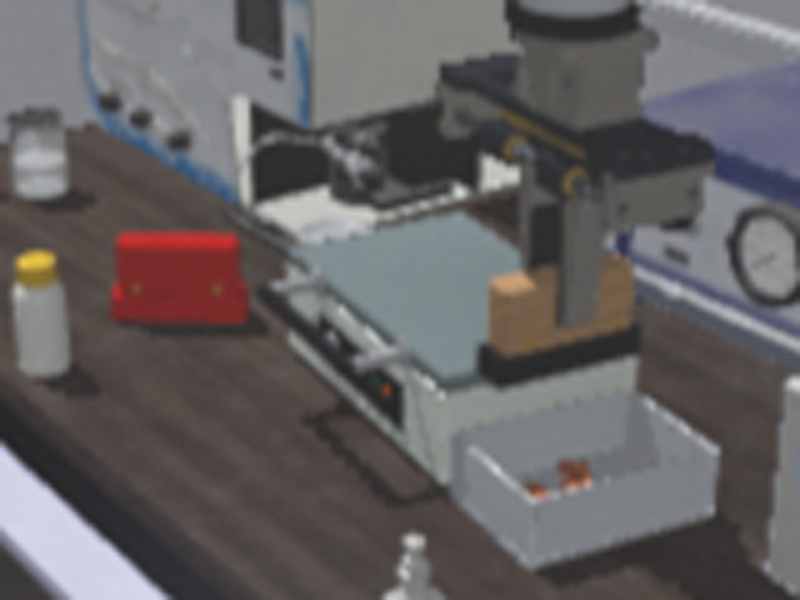

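Emit:
send_rows([
  [0,0,-0.04,0,0,0,0.1],
  [0,0,-0.08,0,0,0,0.1],
  [0,0.05,-0.09,0,0,0,0.1],
  [0,0.1,-0.09,0,0,0,0.1],
  [0,0.1,-0.09,0,0,0,0.1],
  [0,0.1,-0.09,0,0,0,0.1],
])

```text
time: 14.35
eef_pos: [562.4, -88.7, 173.0]
ee_rot: [0.069, 0.998, -0.0, -0.0]
force: [0.1, -0.5, -2.4]
gripper_width: 0.279
```

```bash
python3 - <<'E'
from h import *
s=env.observe();print(s["eef_pos"],s["force"],s["gripper_width"]*92)
c=optics.camera("wrist");cv2.imwrite("pics/w10.png",c["image"][:,:,::-1]);w=wristcam(c,s)
p=np.load("chest.npy");a=p[2];R=np.array([[np.cos(a),-np.sin(a)],[np.sin(a),np.cos(a)]])
for k in silhouettes("chip_1","wrist"):
    u=np.argwhere(k["pixels"]).mean(0)[::-1];X=ray(w,u,7);print(k["conf"],u.round(),R.T@(X[:2]-p[:2]))
rel([467.4,288.8,150],pose(71.55),s)
E
```

```text
[562.35683715 -88.68821898 173.00116059] [ 0.10734788 -0.54922491 -2.37099942] 25.669499327217157
0.67 [228. 186.] [   9.78372874 -135.02579976]
0.64 [219. 179.] [   1.99360282 -145.72940011]
0.52 [220. 156.] [ -26.26395056 -142.17126267]
cur 14.35 [562.4 -88.7 173. ] rel [0.1458 0.3609 0.0229] [-0.0004 -0.0002  0.1845] force [ 0.11 -0.55 -2.37]
```

View pics/w10.png

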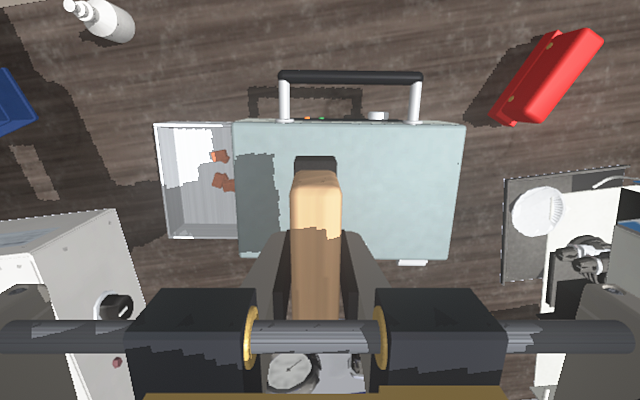

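All three chips lie in the tray and the lid is clear. Next I return the scraper to its old spot.

Emit:
send_rows([
  [0.025,0.055,0.01,0,0,0.03,0.1],
  [0.045,0.11,0.02,0,0,0.06,0.1],
  [0.065,0.165,0.023,0,0,0.09,0.1],
  [0.09,0.22,0.023,0,0,0.12,0.1],
  [0.11,0.275,0.023,0,0,0.15,0.1],
  [0.13,0.325,0.023,0,0,0.18,0.1],
  [0.146,0.361,0.023,0,0,0.184,0.1],
  [0.146,0.361,0.023,0,0,0.184,0.1],
  [0.146,0.361,0.023,0,0,0.184,0.1],
  [0.146,0.361,0.07,0,0,0.184,0.1],
  [0.146,0.361,0.12,0,0,0.184,0.1],
  [0.146,0.361,0.15,0,0,0.184,0.1],
  [0.146,0.361,0.168,0,0,0.184,0.1],
  [0.146,0.361,0.168,0,0,0.184,0.1],
  [0.146,0.361,0.168,0,0,0.184,0.1],
])

```text
time: 16.32
eef_pos: [468.9, 289.1, 6.2]
ee_rot: [0.161, 0.987, 0.001, 0.001]
force: [-0.3, 0.7, -1.9]
gripper_width: 0.278
```

```bash
python3 - <<'E'
from h import *
s=env.observe()
rel([467.4,288.8,-2.5],pose(71.55),s)
E
```

```text
cur 16.325 [468.9 289.1   6.2] rel [ 0.0014 -0.0007  0.0087] [ 0.0013  0.0011 -0.0013] force [-0.27  0.67 -1.93]
```

Emit:
send_rows([
  [0,0,0.004,0,0,0,0.1],
  [0,0,0.0075,0,0,0,0.1],
  [0,0,0.0075,0,0,0,0.1],
  [0,0,0.0075,0,0,0,0.1],
  [0,0,0.0075,0,0,0,0.5],
  [0,0,0.0075,0,0,0,0.5],
  [0,0,0.0075,0,0,0,0.5],
  [0,0,0.0075,0,0,0,0.5],
  [0,0,-0.05,0,0,0,0.5],
  [0,0,-0.1,0,0,0,0.5],
  [0,0,-0.15,0,0,0,0.5],
  [0,0,-0.18,0,0,0,0.5],
  [0,0,-0.18,0,0,0,0.5],
  [0,0,-0.18,0,0,0,0.5],
])

```text
time: 18.08
eef_pos: [467.2, 288.5, 184.1]
ee_rot: [0.161, 0.987, -0.0, -0.001]
force: [0.1, 0.3, -0.6]
gripper_width: 0.498
```

```bash
python3 - <<'E'
from h import *
s=env.observe();print(s["eef_pos"],s["force"])
c=optics.camera("wrist");cv2.imwrite("pics/w11.png",c["image"][:,:,::-1])
t=optics.camera("top");cv2.imwrite("pics/t11.png",cv2.resize(t["image"][120:240,280:480,::-1],None,fx=4,fy=4,interpolation=cv2.INTER_CUBIC))
c=optics.camera("scene");cv2.imwrite("pics/s11.png",cv2.resize(c["image"][150:270,250:450,::-1],None,fx=4,fy=4,interpolation=cv2.INTER_CUBIC))
E
```

```text
[467.20292797 288.54445957 184.06443299] [ 0.09319248  0.26447063 -0.62752882]
```

View pics/w11.png

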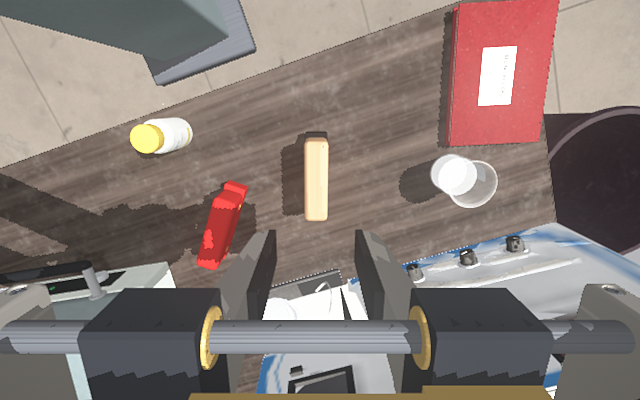

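View pics/t11.png

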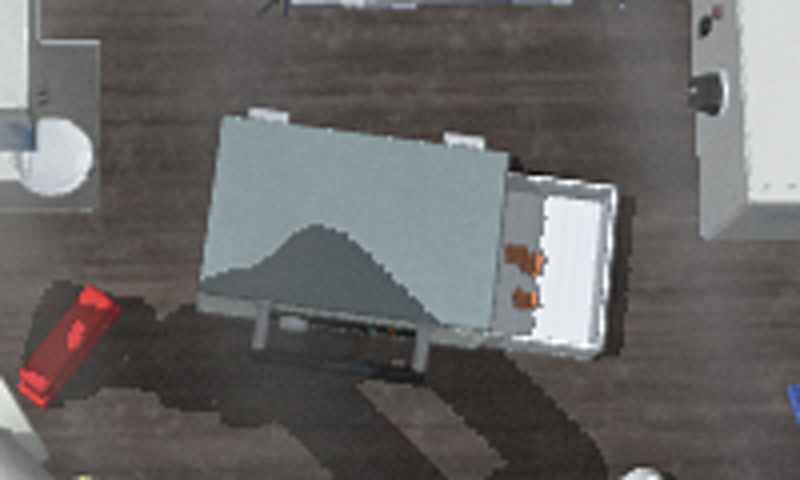

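View pics/s11.png

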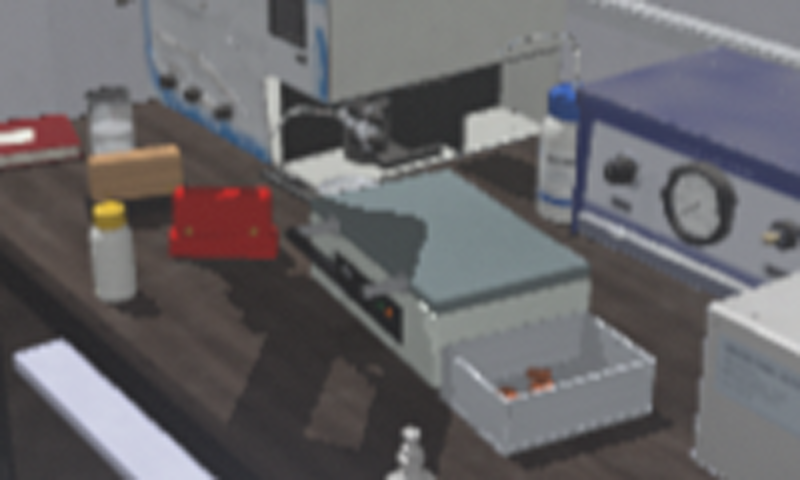

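```bash
python3 - <<'E'
from h import *
c=optics.camera("top")
cr=lambda x,y:(280+(x+.5)/4-.5,120+(y+.5)/4-.5)
obj=np.array([(70,110,84),(70,-110,84),(-70,-110,84),(-70,110,84),(65,-200,45),(-65,-200,45),(-110,60,77),(-110,-60,77)],float)
px=np.array([cr(222,115),cr(508,153),cr(494,330),cr(201,291),cr(617,184),cr(606,357),cr(253,359),cr(425,378)])
def w(p,o):
    a=p[2];R=np.array([[np.cos(a),-np.sin(a)],[np.sin(a),np.cos(a)]])
    o=np.atleast_2d(o).astype(float); return np.c_[o[:,:2]@R.T+p[:2],o[:,2]]
f=lambda p:(proj(c,w(p,obj))-px).ravel()
r=least_squares(f,[570,-60,-.1],loss="soft_l1");print(r.x,f(r.x).round(1).reshape(-1,2).tolist())
p=r.x;np.save("chest2.npy",p)
print(w(p,(-110,0,77)))
# wrist handle check in w10 (pose then: 562.36,-88.69,173.0)
import cv2
h=w(p,(-110,0,77))[0]
# target: look pose above front of handle
ya=np.degrees(p[2]);print("yaw",ya)
rel([h[0],h[1],200],pose(ya,0))
rel([h[0]-110,h[1]+12,220],pose(ya,35)); rel([h[0]-110,h[1]+12,220],pose(ya+180,-35))
E
```

```text
[ 5.73810219e+02 -5.92766082e+01 -1.41451341e-01] [[0.1, 0.1], [0.9, -0.4], [-0.1, 0.5], [-0.5, 0.9], [0.2, 0.5], [-0.6, -1.7], [1.5, -0.4], [-1.3, -0.0]]
[[464.90885178 -43.76879632  77.        ]]
yaw -8.104564831194326
cur 18.275 [467.2 288.5 183.7] rel [-0.1032 -0.3159 -0.0159] [-0.0025 -0.      1.3895] force [ 0.32 -0.74  0.34]
cur 18.275 [467.2 288.5 183.7] rel [ 0.0049 -0.3394 -0.0357] [-0.5106 -0.4235  1.3432] force [ 0.32 -0.74  0.34]
cur 18.275 [467.2 288.5 183.7] rel [ 0.0049 -0.3394 -0.0357] [ 0.4444 -0.5358 -1.6904] force [ 0.32 -0.74  0.34]
```

```bash
python3 - <<'E'
from h import *
c=optics.camera("scene")
for r in (32,41):
  for z in (30,35,40,45):print(r,z,proj(c,[467-.32*r,288.6-.95*r,z]).round(1))
p=np.load("chest2.npy");ya=np.degrees(p[2]);B=np.array([464.9,-43.8,77]);R=pose(ya,35)
rel(B-33*R[:,2],R)
print(R.round(3))
E
```

```text
32 30 [[283.5 198.4]]
32 35 [[283.4 197.3]]
32 40 [[283.4 196.1]]
32 45 [[283.3 194.9]]
41 30 [[283.9 199.3]]
41 35 [[283.8 198.2]]
41 40 [[283.8 197. ]]
41 45 [[283.7 195.8]]
cur 18.325 [467.3 288.6 183.9] rel [-0.0847 -0.3193  0.0803] [-0.5103 -0.4235  1.3432] force [ 0.23 -0.44  0.39]
[[ 0.141  0.811  0.568]
 [ 0.99  -0.115 -0.081]
 [ 0.     0.574 -0.819]]
```

Emit:
send_rows([
  [-0.085,-0.319,0.08,-0.51,-0.424,1.343,0.28],
  [-0.085,-0.319,0.08,-0.51,-0.424,1.343,0.28],
  [-0.085,-0.319,0.08,-0.51,-0.424,1.343,0.28],
  [-0.085,-0.319,0.08,-0.51,-0.424,1.343,0.28],
  [-0.085,-0.319,0.08,-0.51,-0.424,1.343,0.28],
  [-0.085,-0.319,0.08,-0.51,-0.424,1.343,0.28],
  [-0.085,-0.319,0.08,-0.51,-0.424,1.343,0.28],
  [-0.085,-0.319,0.08,-0.51,-0.424,1.343,0.28],
  [-0.085,-0.319,0.08,-0.51,-0.424,1.343,0.28],
  [-0.085,-0.319,0.08,-0.51,-0.424,1.343,0.28],
  [-0.085,-0.319,0.08,-0.51,-0.424,1.343,0.28],
  [-0.085,-0.319,0.08,-0.51,-0.424,1.343,0.28],
])

```text
time: 19.82
eef_pos: [446.4, -45.2, 104.9]
ee_rot: [0.717, 0.63, 0.191, 0.228]
force: [0.3, -0.5, 0.8]
gripper_width: 0.28
```

```bash
python3 - <<'E'
from h import *
p=np.load("chest2.npy");ya=np.degrees(p[2]);B=np.array([464.9,-43.8,77]);R=pose(ya,35)
s=env.observe();print(s["joints"].round(2));rel(B-33*R[:,2],R,s)
c=optics.camera("wrist");cv2.imwrite("pics/w12.png",c["image"][:,:,::-1]);w=wristcam(c,s)
def W(o):
    a=p[2];Q=np.array([[np.cos(a),-np.sin(a)],[np.sin(a),np.cos(a)]]);return [*(Q@o[:2]+p[:2]),o[2]]
print(proj(w,[W(o) for o in [(-110,-60,77),(-110,0,77),(-110,60,77),(-70,-110,84),(-70,110,84)]]).round())
c=optics.camera("scene");cv2.imwrite("pics/s12.png",cv2.resize(c["image"][130:270,250:450,::-1],None,fx=4,fy=4,interpolation=cv2.INTER_CUBIC))
E
```

```text
[-0.05 -0.05  2.54 -0.88  0.07  0.94]
cur 19.825 [446.4 -45.2 104.9] rel [ 0.004  -0.0011  0.0002] [-0.006   0.0065  0.0149] force [ 0.32 -0.47  0.82]
[[314. 269.]
 [315. 203.]
 [316. 126.]
 [352. 307.]
 [366.  57.]]
```

View pics/w12.png

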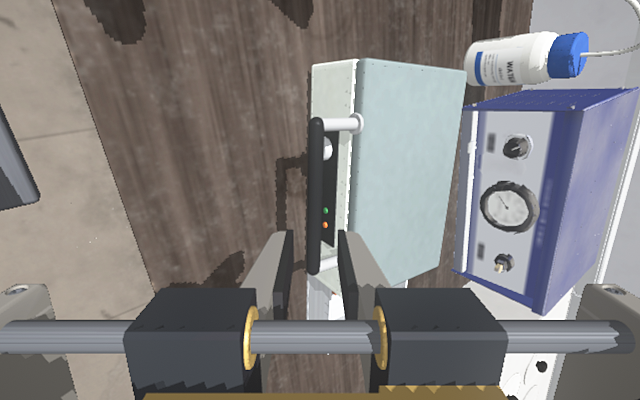

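View pics/s12.png

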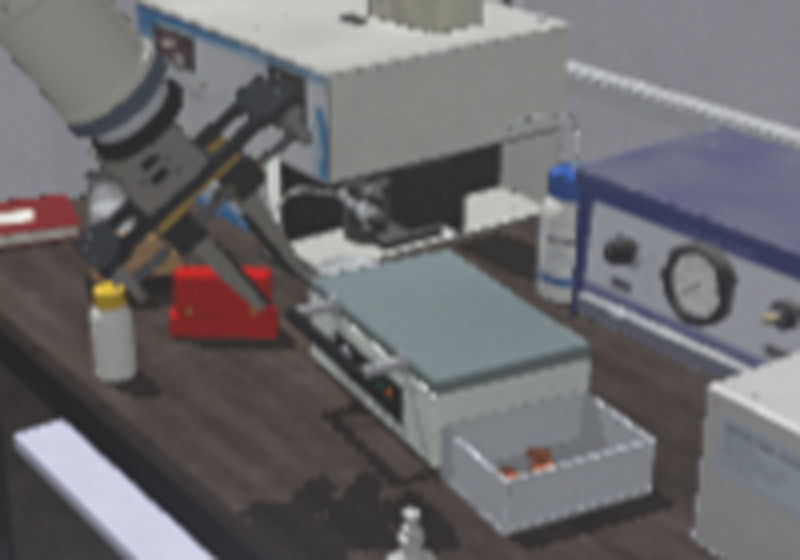

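```bash
python3 - <<'E'
from h import *
p=np.load("chest2.npy");ya=np.degrees(p[2]);B=np.array([464.9,-43.8,77]);R=pose(ya,18)
s=env.observe();rel(B-24*R[:,2],R,s);rel(B+46*R[:,2],R,s)
E
```

```text
cur 19.925 [446.2 -45.2 104.7] rel [0.0039 0.0063 0.0102] [0.2901 0.0089 0.0151] force [-0.05  0.49  0.17]
cur 19.925 [446.2 -45.2 104.7] rel [ 0.0047 -0.0137  0.0773] [0.2901 0.0089 0.0151] force [-0.05  0.49  0.17]
```

Emit:
send_rows([
  [0.002,0.003,0.005,0.15,0.004,0.007,0.28],
  [0.004,0.006,0.01,0.29,0.009,0.015,0.28],
  [0.004,0.006,0.01,0.29,0.009,0.015,0.28],
  [0.004,0.006,0.01,0.29,0.009,0.015,0.28],
])

```text
time: 20.42
eef_pos: [460.8, -42.3, 101.5]
ee_rot: [0.746, 0.647, 0.105, 0.118]
force: [-0.3, 0.3, -0.6]
gripper_width: 0.281
```

```bash
python3 - <<'E'
from h import *
p=np.load("chest2.npy");ya=np.degrees(p[2]);B=np.array([464.9,-43.8,77]);R=pose(ya,18)
s=env.observe();print(s["joints"].round(2));rel(B-24*R[:,2],R,s);rel(B+46*R[:,2],R,s)
c=optics.camera("wrist");cv2.imwrite("pics/w13.png",c["image"][:,:,::-1])
E
```

```text
[-0.08  0.03  2.29 -0.03  0.5   0.09]
cur 20.425 [460.8 -42.3 101.5] rel [-0.0009 -0.0035  0.0006] [ 0.0034 -0.0029 -0.0004] force [-0.31  0.35 -0.61]
cur 20.425 [460.8 -42.3 101.5] rel [-0.0011 -0.0037  0.0706] [ 0.0034 -0.0029 -0.0004] force [-0.31  0.35 -0.61]
```

View pics/w13.png

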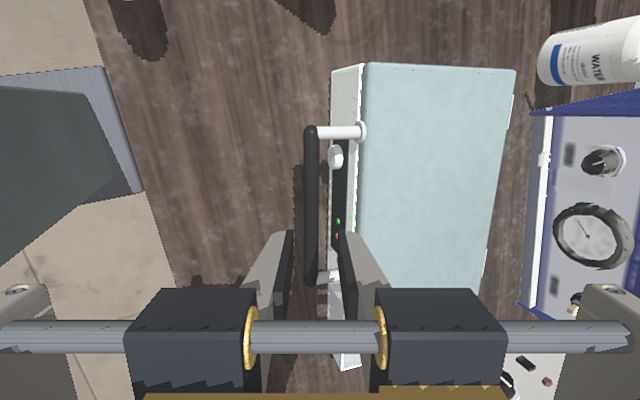

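Emit:
send_rows([
  [-0.001,-0.004,0.01,0.003,-0.003,0,0.28],
  [-0.001,-0.004,0.025,0.003,-0.003,0,0.28],
  [-0.001,-0.004,0.035,0.003,-0.003,0,0.28],
  [-0.001,-0.004,0.035,0.003,-0.003,0,0.28],
  [-0.001,-0.004,0.035,0.003,-0.003,0,0.28],
])

```text
time: 21.1
eef_pos: [464.2, -45.0, 65.7]
ee_rot: [0.746, 0.647, 0.101, 0.118]
force: [0.0, 0.0, -0.7]
gripper_width: 0.284
```

```bash
python3 - <<'E'
from h import *
p=np.load("chest2.npy");ya=np.degrees(p[2]);B=np.array([464.9,-43.8,77]);R=pose(ya,18)
s=env.observe();print(s["joints"].round(2));rel(B+46*R[:,2],R,s)
c=optics.camera("wrist");cv2.imwrite("pics/w14.png",c["image"][:,:,::-1])
E
```

```text
[-0.08  0.12  2.31 -0.06  0.4   0.11]
cur 21.1 [464.2 -45.   65.7] rel [0.0014 0.0041 0.0355] [-0.0022  0.0033 -0.0003] force [ 0.04  0.04 -0.7 ]
```

View pics/w14.png

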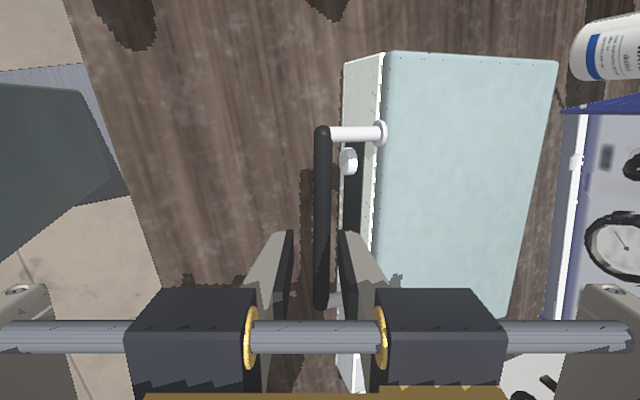

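Emit:
send_rows([
  [0.001,0.004,0.005,0,0,0,0.28],
  [0.001,0.004,0.015,0,0,0,0.28],
  [0.001,0.004,0.025,0,0,0,0.28],
  [0.001,0.004,0.035,0,0,0,0.28],
  [0.001,0.004,0.035,0,0,0,0.28],
  [0.001,0.004,0.035,0,0,0,0.28],
])

```text
time: 21.9
eef_pos: [478.9, -46.1, 33.5]
ee_rot: [0.746, 0.647, 0.101, 0.118]
force: [-0.0, 0.3, -0.3]
gripper_width: 0.278
```

```bash
python3 - <<'E'
from h import *
p=np.load("chest2.npy");ya=np.degrees(p[2]);B=np.array([464.9,-43.8,77]);R=pose(ya,18)
s=env.observe();print(s["joints"].round(2));rel(B+46*R[:,2],R,s)
c=optics.camera("wrist");cv2.imwrite("pics/w15.png",c["image"][:,:,::-1])
c=optics.camera("scene");cv2.imwrite("pics/s15.png",cv2.resize(c["image"][150:250,270:390,::-1],None,fx=6,fy=6,interpolation=cv2.INTER_CUBIC))
E
```

```text
[-0.08  0.21  2.31 -0.07  0.31  0.13]
cur 21.9 [478.9 -46.1  33.5] rel [ 0.0003 -0.0001  0.0003] [-0.0026  0.0032 -0.0005] force [-0.03  0.26 -0.32]
```

View pics/w15.png

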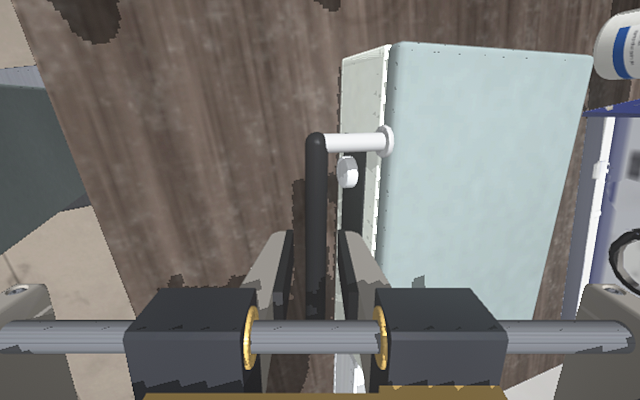

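View pics/s15.png

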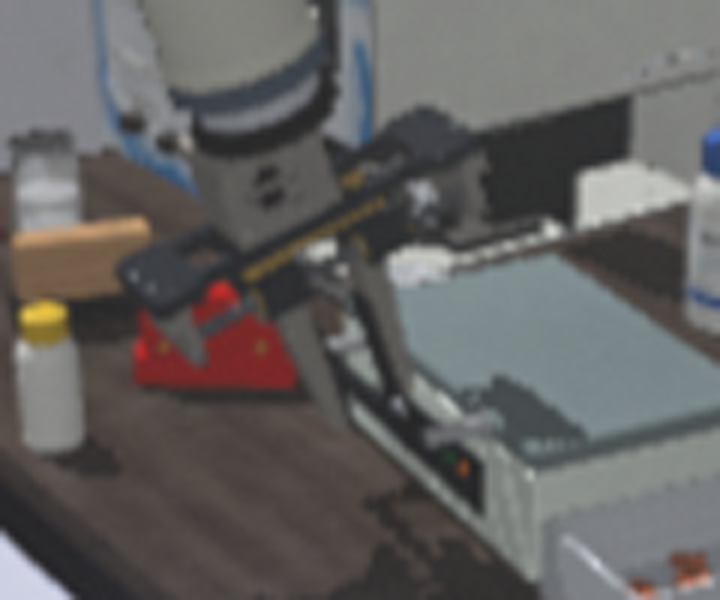

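Fingers straddle the bar. I close on it, expecting 12/92 = 0.13.

Emit:
send_rows([
  [0,0,0,0,0,0,0.0],
  [0,0,0,0,0,0,0.0],
  [0,0,0,0,0,0,0.0],
  [0,0,0,0,0,0,0.0],
  [0,0,0,0,0,0,0.0],
], grip_force=30)

```text
time: 22.62
eef_pos: [479.0, -46.1, 33.9]
ee_rot: [0.746, 0.647, 0.101, 0.118]
force: [-2.7, 0.5, 5.8]
gripper_width: 0.118
```

```bash
python3 - <<'E'
from h import *
p=np.load("chest2.npy");ya=np.degrees(p[2]);R0=pose(ya,18)
s=env.observe();print(s["gripper_width"]*92,s["force"])
a=p[2];Q=np.array([[np.cos(a),-np.sin(a),0],[np.sin(a),np.cos(a),0],[0,0,1]])
H=np.array([*p[:2],0])+Q@[70,0,70]
ax=Q@[0,1,0.]
R=Ro.from_quat(s["ee_rot"]).as_matrix()
print("resid")
for d in (5,10,15,20,25,30,35,40,45,46,47):
    # lid opening: -x -> +z : rotation about +y by +d  (R_y(+): x->-z, -x->+z)
    G=Ro.from_rotvec(ax*np.radians(d)).as_matrix()
    X=H+G@(s["eef_pos"]-H); d_=R.T@(X-s["eef_pos"])/1000; v=Ro.from_matrix(R.T@G@R).as_rotvec()
    print(d,X.round(),[round(float(q),3) for q in [*d_,*v]])
E
```

```text
10.842455885891743 [-2.74322634  0.54476383  5.81709882]
resid
5 [477. -46.  48.] [-0.0, 0.002, -0.015, 0.087, -0.0, -0.0]
10 [475. -46.  63.] [-0.0, 0.005, -0.029, 0.175, -0.0, -0.001]
15 [475. -46.  78.] [-0.0, 0.01, -0.043, 0.262, -0.0, -0.001]
20 [477. -46.  93.] [-0.0, 0.016, -0.057, 0.349, -0.0, -0.001]
25 [479. -46. 107.] [-0.0, 0.023, -0.07, 0.436, -0.0, -0.001]
30 [483. -47. 122.] [-0.0, 0.031, -0.082, 0.524, -0.0, -0.002]
35 [488. -47. 135.] [-0.0, 0.04, -0.094, 0.611, -0.0, -0.002]
40 [494. -48. 149.] [-0.0, 0.05, -0.105, 0.698, -0.0, -0.002]
45 [502. -49. 162.] [-0.0, 0.061, -0.115, 0.785, -0.0, -0.002]
46 [503. -50. 164.] [-0.0, 0.063, -0.116, 0.803, -0.0, -0.003]
47 [505. -50. 167.] [-0.0, 0.066, -0.118, 0.82, -0.0, -0.003]
```

Emit:
send_rows([
  [0,0.001,-0.007,0.044,0,0,0],
  [0,0.002,-0.015,0.087,0,0,0],
  [0,0.003,-0.022,0.131,0,0,0],
  [0,0.005,-0.029,0.175,0,0,0],
  [0,0.005,-0.029,0.175,0,0,0],
  [0,0.005,-0.029,0.175,0,0,0],
])

```text
time: 23.38
eef_pos: [475.1, -45.6, 62.6]
ee_rot: [0.754, 0.653, 0.044, 0.053]
force: [1.4, -0.3, -2.4]
gripper_width: 0.118
```

```bash
python3 - <<'E'
from h import *
s=env.observe();print(s["gripper_width"]*92,s["force"],s["eef_pos"],s["joints"].round(2))
c=optics.camera("wrist");cv2.imwrite("pics/w16.png",c["image"][:,:,::-1])
c=optics.camera("scene");cv2.imwrite("pics/s16.png",cv2.resize(c["image"][150:250,270:430,::-1],None,fx=5,fy=5,interpolation=cv2.INTER_CUBIC))
E
```

```text
10.818682286262277 [ 1.40327295 -0.34353858 -2.36909405] [475.11641382 -45.58215796  62.55155212] [-0.09  0.21  2.16 -0.02  0.64  0.07]
```

View pics/w16.png

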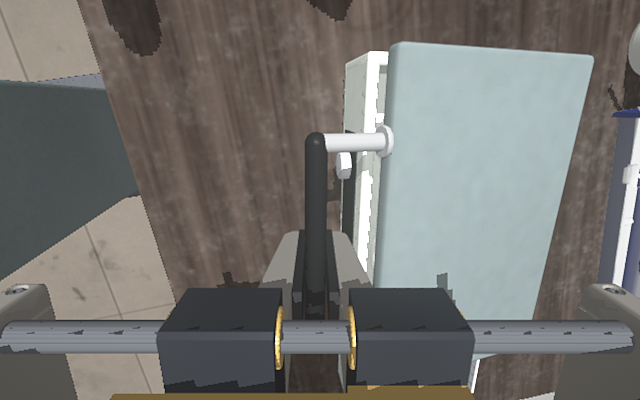

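View pics/s16.png

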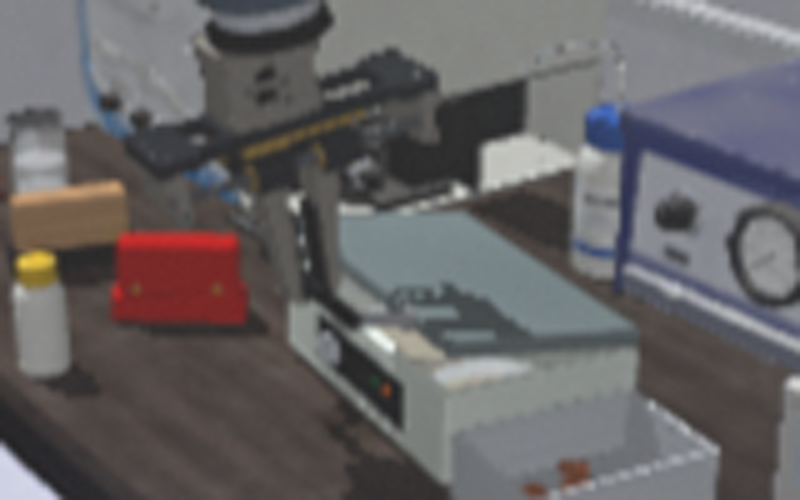

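Emit:
send_rows([
  [0,0.001,-0.007,0.044,0,0,0],
  [0,0.002,-0.015,0.087,0,0,0],
  [0,0.003,-0.022,0.131,0,0,0],
  [0,0.005,-0.029,0.175,0,0,0],
  [0,0.0075,-0.036,0.218,0,0,0],
  [0,0.01,-0.043,0.262,0,0,0],
  [0,0.013,-0.05,0.305,0,0,0],
  [0,0.016,-0.057,0.349,0,0,0],
  [0,0.0195,-0.0635,0.393,0,0,0],
  [0,0.023,-0.07,0.436,0,0,0],
  [0,0.027,-0.076,0.48,0,0,0],
  [0,0.031,-0.082,0.524,0,0,0],
  [0,0.0355,-0.088,0.567,0,0,0],
  [0,0.04,-0.094,0.611,0,0,0],
  [0,0.04,-0.094,0.611,0,0,0],
  [0,0.04,-0.094,0.611,0,0,0],
  [0,0.04,-0.094,0.611,0,0,0],
  [0,0.04,-0.094,0.611,0,0,0],
])

```text
time: 25.72
eef_pos: [500.9, -49.6, 161.2]
ee_rot: [0.735, 0.636, -0.155, -0.176]
force: [-3.0, -3.9, 0.6]
gripper_width: 0.117
```

```bash
python3 - <<'E'
from h import *
s=env.observe();print(s["gripper_width"]*92,s["force"],s["eef_pos"],s["joints"].round(2),np.abs(s["qvel"]).max())
R=Ro.from_quat(s["ee_rot"]).as_matrix();print("tilt z",R[:,2].round(3))
p=np.load("chest2.npy");a=p[2];Q=np.array([[np.cos(a),-np.sin(a),0],[np.sin(a),np.cos(a),0],[0,0,1]])
H=np.array([*p[:2],0])+Q@[70,0,70]
b=Q.T@(s["eef_pos"]-46*R[:,2]-H);print(b,np.hypot(b[0],b[2]),"lid deg",np.degrees(np.arctan2(b[2],-b[0]))-2.2)
c=optics.camera("wrist");cv2.imwrite("pics/w17.png",c["image"][:,:,::-1])
for n in("scene","top"):
  c=optics.camera(n);im=c["image"][120:270,230:430,::-1].copy()
  for d in (39,45,51):
    t=np.radians(d)
    for y0 in (-110,110):
      P=[]
      for (x,z) in [(-140,14),(0,14)]:
        P.append(H+Q@[x*np.cos(t)+z*np.sin(t),y0,-x*np.sin(t)+z*np.cos(t)])
      print(n,d,y0,(proj(c,P)).round(1).tolist())
  cv2.imwrite(f"pics/{n}17.png",cv2.resize(im,None,fx=4,fy=4,interpolation=cv2.INTER_CUBIC))
E
```

```text
10.797499296382059 [-2.99442183 -3.85401166  0.62694739] [500.90745909 -49.60493042 161.16130685] [-0.11  0.5   1.55  0.01  1.57  0.03] 0.0015976036166961115
tilt z [-0.452  0.061 -0.89 ]
[-122.55340247   -0.56202757  132.09565013] 180.19044714033058 lid deg 44.94599201731725
scene 39 -110 [[370.3, 195.9], [399.1, 215.2]]
scene 39 110 [[335.8, 173.5], [362.6, 191.4]]
scene 45 -110 [[373.6, 192.1], [399.3, 215.4]]
scene 45 110 [[338.6, 170.2], [362.8, 191.6]]
scene 51 -110 [[377.1, 188.6], [399.6, 215.7]]
scene 51 110 [[341.7, 167.3], [363.1, 191.9]]
top 39 -110 [[409.6, 183.1], [407.6, 155.0]]
top 39 110 [[331.7, 173.3], [335.6, 146.0]]
top 45 -110 [[410.7, 178.6], [407.6, 154.7]]
top 45 110 [[332.2, 168.7], [335.6, 145.8]]
top 51 -110 [[411.6, 173.7], [407.5, 154.5]]
top 51 110 [[332.8, 163.8], [335.6, 145.6]]
```

View pics/scene17.png

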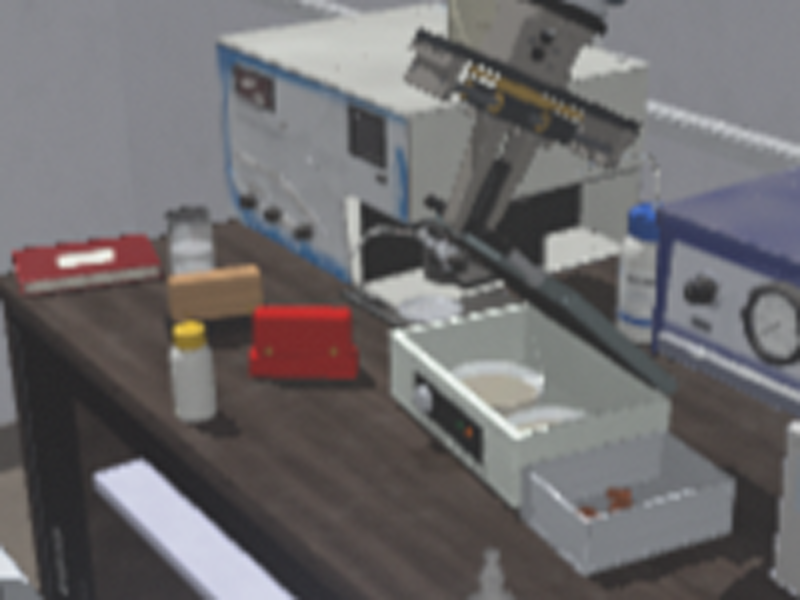

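View pics/top17.png

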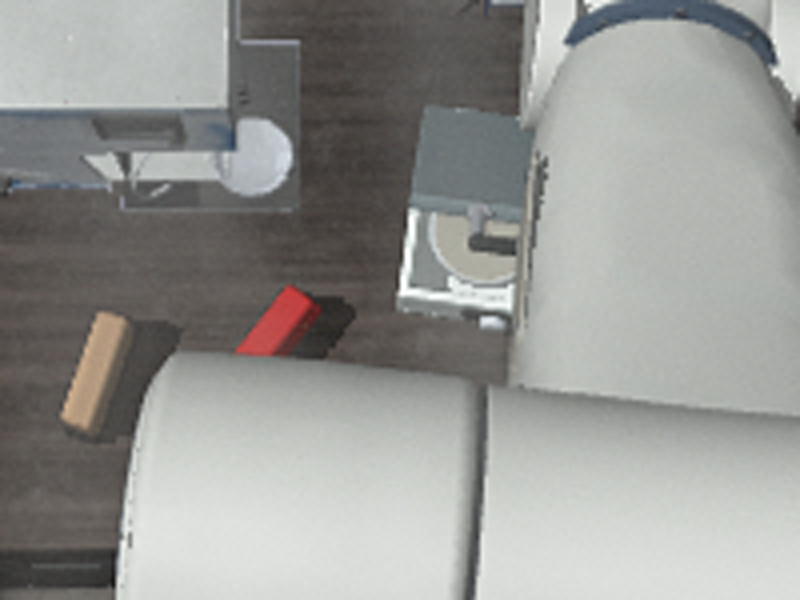

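View pics/w17.png

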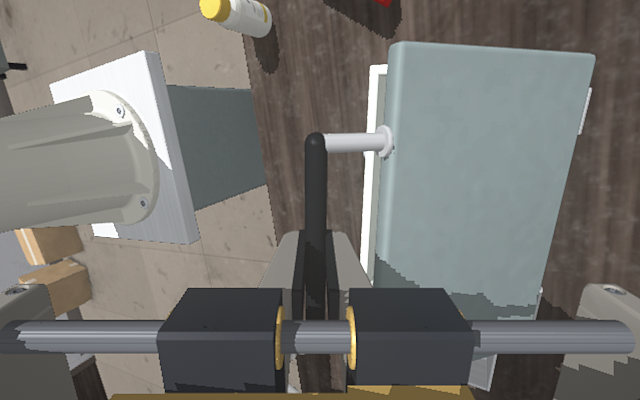

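```bash
python3 - <<'E'
from h import *
from workcell import ticket
s=env.observe();print(s["time"],s["eef_pos"],s["gripper_width"],np.abs(s["qvel"]).max())
print(ticket.hand_in())
E
```

```text
25.875 [500.91221934 -49.62044819 161.17103424] 0.12068114695934455 0.0023160179106022664
the job is handed in; nothing more can be done
None
```

I did the whole job and handed it in at 25.9 s of the 72 s allowed. All my last checks passed, though I can't see the verdict.

- **Sweep:** I gripped the wood scraper, not the red look-alike, and swept all three chips into the catch tray. They lie at chest x of about +10, +2 and −26 mm and y of about −135 to −146 mm, inside the required bounds.
- **Scraper:** It is back upright on its old spot and released. The later pictures show it standing and untouched.
- **Lid:** I am holding it by the black bar. From the tool pose it stands at about 44.9°, and the top camera picture agrees to within a degree or two. The arm was still when I handed in.
- **Bystanders:** The bottle, beaker and flask stood where they had been in each picture that showed them. The flask is only partly visible in the last scene picture.

Three things disagreed along the way:

- **Finger length:** The fingers end about 34 mm short of the stated TCP. My first grip therefore closed on nothing, just above the scraper. I measured the gap from the wrist and scene pictures and allowed for it in every later move.
- **Lid approach:** My first approach at 35° tilt ran close to the limits of joints 5 and 3, so I used 18° instead.
- **Bar width:** The jaws read 10.8 mm on the 12 mm handle bar, but the grip did not slip while the lid was raised.

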